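Pack a test kit, tally its cassettes and close the carton

ROBOT

A 6-joint arm with a two-finger parallel gripper is mounted at the origin on the work surface; the furniture and walls round the work are solid. World frame = base frame: x ahead of the robot, y to its left, z up, the work surface at z = 0. Lengths are in m, angles in rad, forces in N, time in s.
With the tool pointing down it reaches from about 0.35 to 0.775 m from the base axis. Payload 7.3 kg.
Tool frame: the origin (TCP) lies on the centre line of the jaws, within the pads' length; the fingertips stand 17 mm ahead of it and the grasp point (between the pads) lies 2 mm behind it (robot.tcp_to_tips is the distance from the TCP to the fingertips, in m); z points along the fingers, y is the line along which they close (so a half turn about z gives the same grasp; the last joint's range is limited). The gripper opens to 92 mm and grips with 3 to 60 N. Pads are 19 mm wide; open, the fingers measure 130 mm over their backs; the gripper's body (75 mm by 190 mm) begins 47 mm behind the grasp point.
Start: joints at [1.147, 0.342, 1.524, -0, 1.275, -0.146], TCP at [0.144, 0.505, 0.244] pointing down, gripper open.
Joint ranges: [-2.53, 2.53], [-0.77, 2.02], [0.04, 2.7], [-1, 4.14], [0.28, 2.66], [-3.11, 3.11]. Speed limits (rad/s): [2.57, 2.57, 3.14, 3.14, 3.14, 3.14].

INTERFACE

Orientations are given as [roll, pitch, yaw] about the fixed x, y, z axes, in that order (R = Rz(yaw) Ry(pitch) Rx(roll)).
In Python, from cell import robot gives the robot as it stands. The module is installed in compiled form; this text tells all that it offers.
- The arm moves only by the tool carry_out, never from a script. Its argument "commands" is a list of rows, each a list of 3 entries, a list of its own where there are three numbers: the shift along the tool's x, y, z in m, then the turn about the tool's z in rad, then the opening, from 0 (shut) to 1 (fully open). In form: [[[dx, dy, dz], yaw, claw], ...]. A call has 1 to 20 rows; each row shifts and turns the commanded pose from where the row before left it, along the tool's axes as they then stand; what a row does not reach is not made up. A row lasts 1/8 s, in which the tool goes at most 62.5 mm and 10.7 degrees, less where a joint would pass 70% of its speed; a pose out of reach is approached as far as the arm can. A call is refused whole if a number of a shift passes 0.0625 or a number of a turn 0.188, either way. A call with a gripper value outside its range is refused whole. The fingers move at their own pace and stop on an object; "newtons" is the grip in N (left out, the last holds). Time passes only in rows, so rows that do not move let the fingers close. It gives the time, the measured TCP pose, the force, the opening and the grip force at its end, in the units of the state.
- robot.observe(): the state, without advancing time (a new reading comes with each control period).
- robot.read_camera(name): name is "scene" or "side" or "wrist"; returns a dict with "pixels" (400x640x3 uint8, red, green, blue), "fx", "fy", "cx", "cy" (pixels), "view" (4x4, takes a point from world to camera coordinates); the wrist camera has in their place "T_tool_cam" (4x4, takes a point from camera to tool coordinates, whose origin is the TCP and whose axes are the flange's). Camera axes: x right, y up, looking along -z (the intrinsics and any distortion apply to the point x, -y, -z); pixel columns grow to the right and rows downward; lengths in m; the calibration is good to about 2 mm. The wrist camera is an equidistant fisheye: a pixel r from the principal point sees the ray r / f radians off the axis. A picture is of the moment at which its call begins: read the wrist's pose just before it. There is no depth.
- robot.hand_in(): hands the job in; it is judged then, once.
Trained networks look in a picture, given as the dict that the camera call returned (one of the last four; its "shot" number tells which), for a name from the list of things; names that differ only in an ending like _2 or _b are one class to them, and where a whole thing is asked for, a point or a joint stands for the part that bears it (a point fixed in the world has none). Each returns a list of dicts, best first, with "p" (0 to 1); they miss things now and then, are a little off and sometimes report something else, mostly with a low value. They report only what shows in the picture. A call takes as long as a camera call. They do not tell look-alikes from the thing itself.
- robot.find_in(picture, name): "at" ([column, row] in pixels, amid what is visible of it).
- robot.tip_of(picture, name): "at" ([column, row] in pixels: a listed point, or the origin of a listed thing).
The state is a dict: "time": time; "qpos": joint angles; "qvel": joint speeds; "joint_efforts": joint torques, N m; "tool_pos": TCP position; "tool_rot": TCP orientation; "contact_force": force on the tool from outside, world axes, zero at the start; "torque": the same for the moment, N m; "opening": finger opening in m; "grip_force": force on a finger pad.
Only numpy, scipy, OpenCV 4.12 (cv2) and the standard library are available. Lean on these libraries where they do the work, as an engineer would, in place of code of your own. Each camera call takes 0.05 s, during which the arm holds its last target. There are 200 camera calls.

TASK

Pack the white foam rack (standing upright) and every test cassette lying on the bench into the open kit carton, and press the tally counter's lever fully down and let it come fully back once for each cassette packed (not for the rack), so that the dial shows exactly the number of cassettes. When everything is in, fold both side flaps flat, then fold the lid fully shut over them. Leave the timer where it lies.

Things in the scene. Friction and masses are not known exactly. Their poses are not given: they have to be found in the camera images.
- carton: white and green cardboard test-kit carton, 148 (x) x 204 (y) x 65 mm, fixed to the bench, open at the start; origin at the centre of its underside, x points from its front wall to its back wall (away from the robot), y to the left, z up. Inside: a raised floor 20 mm above the origin, about 142 (x) x 198 (y) mm between 2 mm walls whose rims are 62 mm above the origin. The lid hinges on the back wall, the side flaps on the left and right walls
- carton_floor (a point): centre of the carton's inner floor, 20 mm above the carton's origin; axes as the carton's
- carton_lid_crease (a point): middle of the lid's crease (hinge line, along the carton's y) on the back wall: 73 mm in x and 64 mm up from the carton's origin. The lid is a 2 mm panel 146 mm long from the crease and 197 mm wide, with an 18 mm tuck tab turned down at its free edge that drops just inside the front wall
- carton_flap_a_crease (a point): middle of the left side flap's crease (hinge line, along the carton's x): 101 mm in +y and 63 mm up from the carton's origin. The flap is a 2 mm panel, 72 mm long from the crease and 135 mm wide
- carton_flap_b_crease (a point): middle of the right side flap's crease: 101 mm in -y and 63 mm up from the carton's origin; flap as the left one
- carton_lid (a joint): angle of the lid in rad: 0 closed (flat over the box), 1.57 standing upright, up to 1.92 leaning back; 1.72 to 1.9 at the start. The crease is stiff: the lid stays about where it is left; push it over from behind and press it down
- carton_flap_a (a joint): angle of the left side flap in rad: 0 folded in flat, 1.57 upright, up to 2.27 leaning outward; 1.7 to 2.2 at the start. Stiff crease: it stays where it is left; push it over from outside and press it down (well under 2 N)
- carton_flap_b (a joint): angle of the right side flap, as the left one (0 folded in flat, larger is open and leaning outward)
- rack: white foam tube rack, a block 60 (x) x 48 (y) x 34 (z) mm with six holes in its top, 30 g; origin at the centre of its underside; stands loose and empty on the bench to the right; grasp across the 48 mm
- tally: ratchet tally counter, a grey upright housing 50 (x) x 116 (y) x 148 mm on a foot plate 80 x 150 x 12 mm, fixed to the bench; origin at the centre of its underside, its dial faces -x (to the robot). Its lever sticks out of the right side (its -y). Dial: a white wheel with a red pointer inside a black ring with ten marks; the mark at the top is wide and red
- tally_axle (a point): the axle of dial wheel and lever, 85 mm above the tally's origin; it runs along the tally's x
- tally_lever (a joint): lever angle in rad: 0 at rest (lever 25 degrees above level), 0.89 pressed fully down on its stop (26 degrees below level). A spring returns it to 0 when let go, within half a second; pressing takes 2 to 4 N at the pad, more only at the stop. One stroke = down to the stop and fully back up. A stroke short of 0.83 may not engage the next tooth; pressing again then finishes the same count
- lever_pad (a point): top centre of the red finger pad at the end of the lever, where it is pressed down; moves with the lever. The pad is 36 mm along the lever, 34 mm wide and 10 mm thick; its centre is 116 mm from the axle and 5 mm in the tally's +x of its origin, so its top middle is about 136 mm above the bench at rest and 39 mm with the lever on its stop
- count_wheel (a joint): angle of the dial wheel in rad, clockwise as the robot sees it: 0 at the start (pointer straight up at the red mark), one full lever stroke adds one tenth of a turn, 0.628. The ratchet only goes forward; it cannot be turned back
- timer: white countdown timer, 62 x 62 x 18 mm, lying between the carton and the counter, farther from the robot; bystander
- cassette_1: test cassette: flat white plastic strip with a small window, 13 x 65 x 4 mm, 15 g; origin at the centre of its underside, long axis along its y, z up; lies flat and loose on the bench; grasp across the 13 mm width. Two to four of the four cassettes are there
- cassette_2: test cassette: flat white plastic strip with a small window, 13 x 65 x 4 mm, 15 g; origin at the centre of its underside, long axis along its y, z up; lies flat and loose on the bench; grasp across the 13 mm width. Two to four of the four cassettes are there
- cassette_3: test cassette: flat white plastic strip with a small window, 13 x 65 x 4 mm, 15 g; origin at the centre of its underside, long axis along its y, z up; lies flat and loose on the bench; grasp across the 13 mm width. Two to four of the four cassettes are there
- cassette_4: test cassette: flat white plastic strip with a small window, 13 x 65 x 4 mm, 15 g; origin at the centre of its underside, long axis along its y, z up; lies flat and loose on the bench; grasp across the 13 mm width. Two to four of the four cassettes are there
Not all that is in view belongs to the job. Of the things that look like the rack, the middle-sized one is meant.

How it is judged:
By the outcome, as a careful person would: the job done as asked, in the order asked, and still so for the second after the job is handed in, with the robot touching nothing.
Of cassette_1, cassette_2, cassette_3, cassette_4 only 2 to 4 are there at a start; the rules pass over those that are not, and their reading is None.
At some moment in a run one of cassette_1, cassette_2, cassette_3, cassette_4, rack may be knocked a few centimetres aside while the robot is not near it.
Once in a run the grip may slacken for a moment while it holds something.
It also fails if it takes over 210 s, if anything falls off the work surface, if the arm or the gripper's body presses on something with over 40 N, if the wrist force passes 120 N, or if a joint passes its speed limit or range.

## Working session

There is one attempt and no reset: what is moved stays moved. The work goes in short steps, Python scripts to look and compute and a tool call to move; the robot and the scene stay as the last step left them, time stands still between calls to the robot, and variables do not carry over. Pictures are saved under pics/ and viewed, at most 14 in all, crops included, and the job is handed in when it is done.

Besides the shell and the picture viewer there is one more tool, called after "Call:" as name(argument=value, ...), one argument or row to a line, values as JSON. carry_out: Moves the arm, as the interface text tells. Its arguments: {"type":"object","properties":{"commands":{"type":"array"},"newtons":{"type":"number"}},"required":["commands"]}

```bash
mkdir -p pics
cat > h.py <<'E'
import numpy as np, cv2
from cell import robot
from scipy.spatial.transform import Rotation as R
def pose():
    s=robot.observe(); return np.array(s['tool_pos']),s['tool_rot'],s
def rotm(r):
    r=np.array(r,float)
    return r if r.shape==(3,3) else (R.from_euler('xyz',r).as_matrix() if r.size==3 else R.from_quat(r).as_matrix())
def ray(pic,px,tool=None):
    u,v=px; x=(u-pic['cx'])/pic['fx']; y=(v-pic['cy'])/pic['fy']
    if 'view' in pic:
        T=np.linalg.inv(np.array(pic['view'])); d=np.array([x,-y,-1.])
    else:
        th=np.hypot(x,y); k=np.sin(th)/th if th>1e-9 else 1.
        d=np.array([x*k,-y*k,-np.cos(th)])
        W=np.eye(4); W[:3,:3]=rotm(tool[1]); W[:3,3]=tool[0]
        T=W@np.array(pic['T_tool_cam'])
    return T[:3,3],T[:3,:3]@d
def onz(pic,px,z,tool=None):
    o,d=ray(pic,px,tool); return o+d*(z-o[2])/d[2]
def proj(pic,p,tool=None):
    p=np.append(p,1.)
    if 'view' in pic:
        c=np.array(pic['view'])@p; return np.array([pic['cx']+pic['fx']*c[0]/-c[2],pic['cy']-pic['fy']*c[1]/-c[2]])
    W=np.eye(4); W[:3,:3]=rotm(tool[1]); W[:3,3]=tool[0]
    c=np.linalg.inv(W@np.array(pic['T_tool_cam']))@p
    r=np.hypot(c[0],c[1]); th=np.arctan2(r,-c[2]); return np.array([pic['cx']+pic['fx']*th*c[0]/r,pic['cy']-pic['fy']*th*c[1]/r])
def save(pic,n): cv2.imwrite('pics/'+n+'.png',np.array(pic['pixels'])[:,:,::-1])
E
python3 - <<'E'
from h import *
p=pose(); print({k:np.round(v,3).tolist() for k,v in p[2].items()})
H={'carton':0,'carton_floor':.02,'carton_lid_crease':.064,'carton_flap_a_crease':.063,'carton_flap_b_crease':.063,'rack':0,'tally':0,'lever_pad':.136,'timer':0,'cassette_1':0}
for c in ('scene','side','wrist'):
    p=pose();q=robot.read_camera(c); save(q,c+'0')
    if 'view' in q: print(c,np.round(np.linalg.inv(np.array(q['view']))[:3,3],3),q['fx'])
    else: print(c,np.round(q['T_tool_cam'],3).tolist(),q['fx'])
    for n,z in H.items():
        for d in robot.tip_of(q,n)[:6]: print(c,n,round(d['p'],2),np.round(d['at']),np.round(onz(q,d['at'],z,p),3))
E
```

```text
{'time': 0.0, 'qpos': [1.147, 0.343, 1.525, -0.0, 1.275, -0.146], 'qvel': [-0.0, -0.001, 0.001, 0.002, -0.001, 0.0], 'joint_efforts': [0.0, -43.122, -24.422, 0.072, 0.056, -0.0], 'tool_pos': [0.144, 0.505, 0.243], 'tool_rot': [-3.14, -0.0, 2.864], 'contact_force': [-0.404, 0.235, 0.022], 'torque': [-0.027, -0.009, -0.046], 'grip_force': 0.0, 'opening': 0.091}
scene [-0.088  0.554  1.086] 381.18408759103477
scene carton 0.65 [249. 258.] [0.492 0.241 0.   ]
scene carton_floor 0.94 [256. 254.] [0.477 0.221 0.02 ]
scene carton_lid_crease 0.72 [233. 230.] [0.574 0.226 0.064]
scene carton_flap_a_crease 0.93 [226. 265.] [0.492 0.321 0.063]
scene carton_flap_b_crease 0.93 [270. 220.] [0.518 0.118 0.063]
scene rack 0.55 [347. 155.] [ 0.568 -0.345  0.   ]
scene rack 0.45 [327. 143.] [ 0.674 -0.341  0.   ]
scene tally 0.97 [299. 180.] [ 0.614 -0.114  0.   ]
scene tally 0.41 [225. 262.] [0.538 0.303 0.   ]
scene lever_pad 0.38 [316. 139.] [ 0.623 -0.214  0.136]
scene timer 0.63 [255. 197.] [0.674 0.057 0.   ]
scene cassette_1 0.51 [370. 178.] [ 0.423 -0.308  0.   ]
scene cassette_1 0.47 [324. 21
[... 718 characters left out ...]
7 [412. 319.] [ 0.667 -0.342  0.   ]
side tally 0.64 [314. 260.] [ 0.423 -0.133  0.   ]
side tally 0.6 [380. 234.] [ 0.619 -0.021  0.   ]
side tally 0.59 [383. 256.] [ 0.62  -0.119  0.   ]
side lever_pad 0.43 [398. 244.] [ 0.64  -0.219  0.136]
side timer 0.69 [396. 220.] [0.675 0.044 0.   ]
side cassette_1 0.59 [313. 316.] [ 0.426 -0.329  0.   ]
side cassette_1 0.59 [316. 259.] [ 0.429 -0.128  0.   ]
side cassette_1 0.58 [319. 283.] [ 0.439 -0.221  0.   ]
side cassette_1 0.45 [318. 240.] [ 0.434 -0.044  0.   ]
wrist [[0.0, 0.963, 0.269, 0.073], [1.0, 0.0, -0.001, -0.0], [-0.001, 0.269, -0.963, -0.14], [0.0, 0.0, 0.0, 1.0]] 309.70691628693146
wrist rack 0.93 [ 18. 309.] [ 0.244 -0.315  0.   ]
```

Run:
```python
import cv2
a=cv2.imread('pics/scene0.png')[80:330,170:430]; b=cv2.imread('pics/side0.png')[120:370,200:460]
cv2.imwrite('pics/c0.png',cv2.resize(a,(780,600)[:2] and (624,600),interpolation=3)); cv2.imwrite('pics/c1.png',cv2.resize(b,(624,600),interpolation=3))
```

```text
(no output)
```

View pics/c0.png

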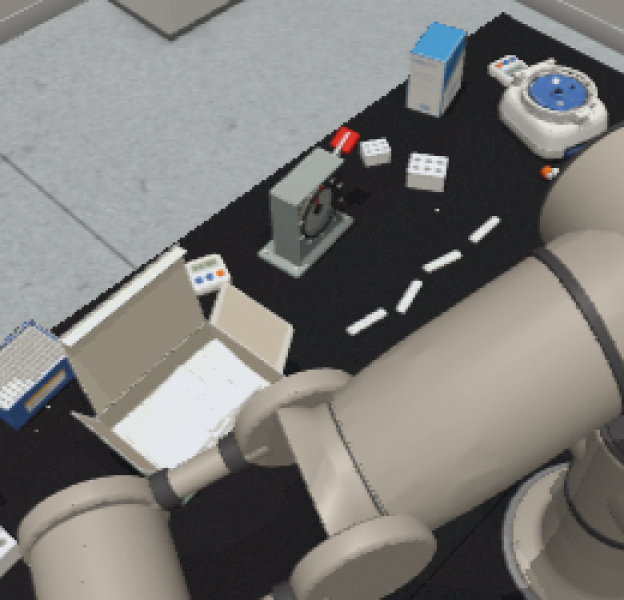

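View pics/c1.png

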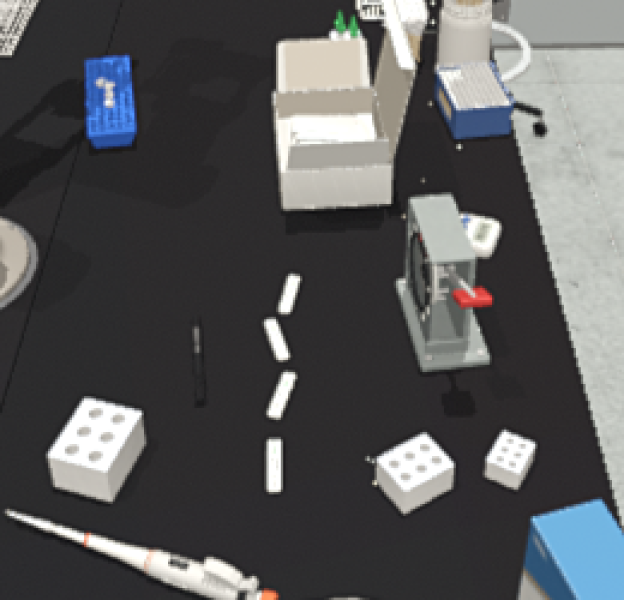

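The scene shows four cassettes near x≈0.43 (y≈-0.05, -0.13, -0.22, -0.31), with the meant rack in the middle at about (0.567, -0.342). The carton is near (0.495, 0.22), the tally at (0.617, -0.117), and the lever pad at (0.63, -0.215). I'm moving to look at the carton from above.

Call:
carry_out(
  commands=[
    [[-0.041, -0.028, -0.01], 0, 1],
    [[-0.041, -0.028, -0.01], 0, 1],
    [[-0.041, -0.028, -0.01], 0, 1],
    [[-0.041, -0.028, -0.01], 0, 1],
    [[-0.041, -0.028, -0.01], 0, 1],
    [[-0.041, -0.028, -0.01], 0, 1],
    [[-0.041, -0.028, -0.01], 0, 1],
    [[-0.041, -0.028, -0.01], 0, 1],
    [[0, 0, 0], 0, 1],
  ],
)

```text
time: 2.78
tool_pos: [0.3999, 0.1974, 0.3242]
tool_rot: [3.141, 0.002, 2.859]
contact_force: [0.2, 0.1, -0.6]
opening: 0.0921
grip_force: 0.0
```

```bash
cat >> h.py <<'E'
def look(cam,names,fn=None):
    p=pose(); q=robot.read_camera(cam)
    if fn: save(q,fn)
    H={'carton':0,'carton_floor':.02,'carton_lid_crease':.064,'carton_flap_a_crease':.063,'carton_flap_b_crease':.063,'rack':0,'tally':0,'tally_axle':.085,'lever_pad':.136,'timer':0,'cassette_1':0}
    for n in names:
        for d in robot.tip_of(q,n)[:6]: print(cam,n,round(d['p'],2),np.round(d['at']),np.round(onz(q,d['at'],H[n],p),4))
    return p,q
def go(x,y,z,psi):
    "turn to psi first, then shift: totals in tool axes"
    p,r,s=pose(); r=rotm(r); c=np.arctan2(r[1,0],r[0,0]); t=-(psi-c); t=(t+np.pi/2)%np.pi-np.pi/2
    n=c-t; d=np.array([x,y,z])-p
    print('t',round(s['time'],2),'at',np.round(p,4),'psi',round(c,3),'q6',round(s['qpos'][5],2),'TURN',round(t,3),'SHIFT',np.round([d[0]*np.cos(n)+d[1]*np.sin(n),d[0]*np.sin(n)-d[1]*np.cos(n),-d[2]],4))
E
python3 - <<'E'
from h import *
p,q=look('wrist',['carton_floor','carton_lid_crease','carton_flap_a_crease','carton_flap_b_crease','cassette_1','tally_axle'],'w1')
look('scene',['carton_floor','carton_lid_crease','carton_flap_a_crease','carton_flap_b_crease','cassette_1','lever_pad','tally','rack'])
go(.43,-.13,.3,2.864)
E
```

```text
wrist carton_floor 0.92 [352. 218.] [0.4918 0.2201 0.02  ]
wrist carton_floor 0.63 [186. 229.] [ 0.4358 -0.0443  0.02  ]
wrist carton_lid_crease 0.72 [374. 274.] [0.5698 0.231  0.064 ]
wrist carton_flap_a_crease 0.56 [425. 206.] [0.4881 0.3248 0.063 ]
wrist carton_flap_b_crease 0.84 [294. 251.] [0.5008 0.1286 0.063 ]
wrist cassette_1 0.67 [150. 230.] [ 0.4239 -0.1294  0.    ]
wrist cassette_1 0.53 [186. 227.] [ 0.4378 -0.0556  0.    ]
wrist tally_axle 0.19 [152. 232.] [ 0.4101 -0.0637  0.085 ]
scene carton_floor 0.91 [251. 251.] [0.4961 0.223  0.02  ]
scene carton_floor 0.24 [354. 190.] [ 0.4193 -0.2056  0.02  ]
scene carton_lid_crease 0.89 [234. 229.] [0.576  0.2224 0.064 ]
scene carton_flap_a_crease 0.86 [224. 263.] [0.5015 0.3197 0.063 ]
scene carton_flap_a_crease 0.58 [299. 179.] [ 0.5772 -0.0777  0.063 ]
scene carton_flap_b_crease 0.58 [272. 224.] [0.5017 0.123  0.063 ]
scene cassette_1 0.41 [340. 205.] [ 0.422  -0.1279  0.    ]
scene cassette_1 0.41 [354. 189.] [ 0.4321 -0.2221  0.    ]
scene cassette_1 0.4 [324. 218.] [ 0.4247 -0.0473  0.    ]
scene cassette_1 0.36 [369. 177.] [ 0.4285 -0.3101  0.    ]
scene lever_pad 0.3 [270. 223.] [0.4656 0.154  0.136 ]
scene tally 0.53 [299. 184.] [ 0.6014 -0.0997  0.    ]
scene rack 0.58 [347. 155.] [ 0.5681 -0.3431  0.    ]
t 3.58 at [0.3979 0.1995 0.3237] psi 2.864 q6 -1.0 TURN -0.0 SHIFT [-0.1212 -0.3081  0.0237]
```

View pics/w1.png

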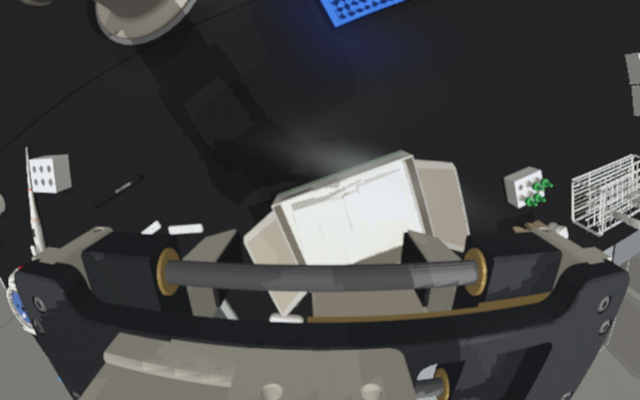

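The wrist view shows the open carton's front rim from (275,193) to (406,152), both flaps leaning outward, and cassettes around (150,228) and (186,229). I'm moving to a view over the cassettes.

Call:
carry_out(
  commands=[
    [[0, 0, 0.012], -0.14, 1],
    [[0, 0, 0.012], -0.14, 1],
    [[-0.0135, -0.041, 0], 0, 1],
    [[-0.0135, -0.041, 0], 0, 1],
    [[-0.0135, -0.041, 0], 0, 1],
    [[-0.0135, -0.041, 0], 0, 1],
    [[-0.0135, -0.041, 0], 0, 1],
    [[-0.0135, -0.041, 0], 0, 1],
    [[-0.0135, -0.041, 0], 0, 1],
    [[-0.0135, -0.041, 0], 0, 1],
    [[-0.0135, -0.041, 0], 0, 1],
    [[0, 0, 0], 0, 1],
  ],
)

```text
time: 5.08
tool_pos: [0.5206, -0.1718, 0.2988]
tool_rot: [3.142, -0.001, 3.14]
contact_force: [0.5, 0.3, -0.3]
opening: 0.0919
grip_force: 0.0
```

```bash
cat >> h.py <<'E'
def fit(p,q,pts,z,win=40):
    "white blob near each found pixel: minAreaRect on the plane z"
    im=cv2.cvtColor(np.array(q['pixels']),cv2.COLOR_RGB2GRAY)
    m=(im>130).astype(np.uint8); n,l=cv2.connectedComponents(m)
    for u in pts:
        u=np.round(u).astype(int); w=l[u[1]-2:u[1]+3,u[0]-2:u[0]+3]; w=w[w>0]
        if not len(w): print('none',u); continue
        k=np.bincount(w).argmax(); c,_=cv2.findContours((l==k).astype(np.uint8),0,cv2.CHAIN_APPROX_NONE)
        P=np.array([onz(q,a[0],z,p)[:2] for a in max(c,key=len)])*1000
        (cx,cy),(w,h),a=cv2.minAreaRect(P.astype(np.float32)); a=np.radians(a if w>h else a+90)
        a=(a+np.pi/2)%np.pi-np.pi/2
        print('px',u,'ctr',round(cx/1000,4),round(cy/1000,4),'size mm',round(w,1),round(h,1),'long axis angle',round(a,3))
E
python3 - <<'E'
from h import *
p=pose(); q=robot.read_camera('wrist'); save(q,'w2')
ds=robot.find_in(q,'cassette_1'); print([(round(d['p'],2),np.round(d['at'])) for d in ds]); fit(p,q,[d['at'] for d in ds[:6]],.004)
ds=robot.tip_of(q,'rack'); print([(round(d['p'],2),np.round(d['at']),np.round(onz(q,d['at'],0,p),3)) for d in ds])
for n,z in (('lever_pad',.136),('tally_axle',.085),('tally',0)):
  print(n,[(round(d['p'],2),np.round(d['at']),np.round(onz(q,d['at'],z,p),3)) for d in robot.tip_of(q,n)])
go(.43,-.05,.1,3.14)
E
```

```text
[(0.97, array([283., 107.])), (0.87, array([349.,  98.])), (0.77, array([400., 109.])), (0.65, array([219., 105.]))]
px [283 107] ctr 0.4335 -0.2241 size mm 66.2 15.5 long axis angle 1.299
px [349  98] ctr 0.4256 -0.1362 size mm 15.6 66.8 long axis angle -1.295
px [400 109] ctr 0.4396 -0.0573 size mm 67.1 15.4 long axis angle 1.389
px [219 105] ctr 0.4277 -0.3218 size mm 15.3 65.6 long axis angle -1.555
[(0.78, array([208., 198.]), array([ 0.567, -0.345,  0.   ]))]
lever_pad [(0.68, array([285., 286.]), array([ 0.635, -0.213,  0.136]))]
tally_axle [(0.68, array([368., 252.]), array([ 0.615, -0.112,  0.085])), (0.61, array([286., 287.]), array([ 0.668, -0.218,  0.085]))]
tally [(0.96, array([360., 224.]), array([ 0.61 , -0.113,  0.   ]))]
t 5.38 at [ 0.5201 -0.1681  0.3   ] psi -3.138 q6 -2.03 TURN 0.005 SHIFT [0.0903 0.118  0.2   ]
```

View pics/w2.png

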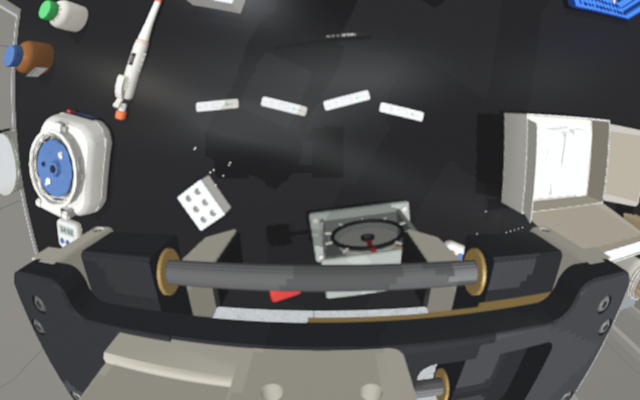

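All four cassettes and the rack are measured consistently. The wrist view has the rack at (204,202), the cassettes in a row around row 105, and the tally base corners at about (311,212) and (408,203). Next I'll get precise yaws for the carton and tally from enlarged crops.

Run:
```python
import cv2,numpy as np
a=cv2.imread('pics/w1.png')[140:260,240:480]; b=cv2.imread('pics/w2.png')[160:240,170:430]
a=cv2.resize(a,None,fx=3,fy=3,interpolation=cv2.INTER_CUBIC); b=cv2.resize(b,None,fx=3,fy=3,interpolation=cv2.INTER_CUBIC)
c=np.zeros((600,780,3),np.uint8); c[:360,:720]=a; c[360:600,:780]=b
cv2.imwrite('pics/c2.png',c)
```

```text
(no output)
```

View pics/c2.png

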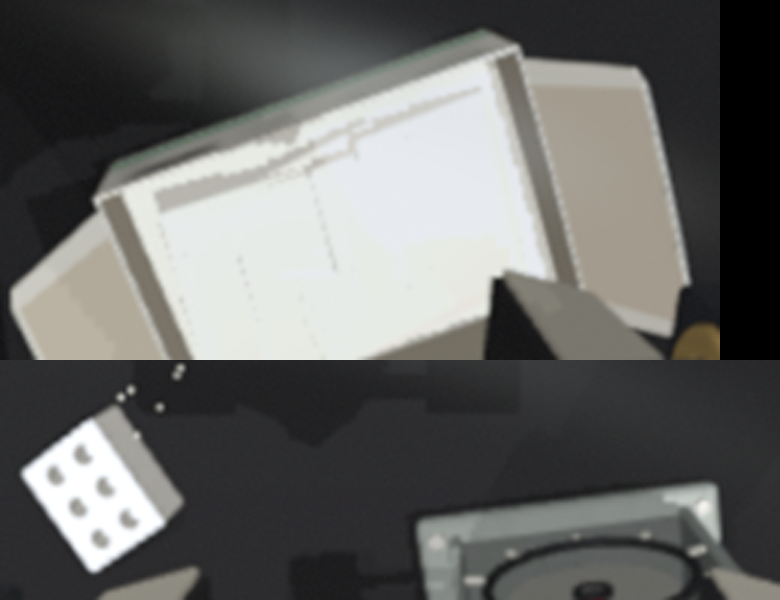

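Run:
```python
from h import *
q=robot.read_camera('wrist')
P1=(np.array([.398,.1996,.324]),[np.pi,0,2.864]); P2=(np.array([.5205,-.1697,.3]),[np.pi,0,3.144])
a=onz(q,(271.7,206.7),.062,P1)[:2]; b=onz(q,(412.7,155.7),.062,P1)[:2]; d=b-a; y=np.arctan2(-d[0],d[1])
m=(a+b)/2; x=np.array([np.cos(y),np.sin(y)]); print('carton front',a,b,'len',np.hypot(*d),'yaw',y,'centre',m+.073*x)
T=np.array([onz(q,u,.034,P2)[:2] for u in ((177.3,196.7),(201.7,179.3),(225,215),(201.7,231))])
print('rack',T.mean(0),[round(float(np.hypot(*(T[(i+1)%4]-T[i]))),4) for i in range(4)],[np.round(np.arctan2(*(T[(i+1)%4]-T[i])[::-1]),3) for i in range(4)])
a=onz(q,(309.3,213.3),.012,P2)[:2]; b=onz(q,(408.7,201.7),.012,P2)[:2]; d=b-a; y=np.arctan2(-d[0],d[1])
x=np.array([np.cos(y),np.sin(y)]);yy=np.array([-x[1],x[0]]); o=(a+b)/2+.04*x
print('tally',a,b,'len',np.hypot(*d),'yaw',y,'o',o,'pad',o+.005*x-.105*yy)
```

```text
carton front [0.42751387 0.1211332 ] [0.41116652 0.32427714] len 0.20380062741584384 yaw 0.08029872411455766 centre [0.49210498 0.22856068]
rack [ 0.57110516 -0.34266897] [0.0494, 0.061, 0.0473, 0.0626] [np.float64(2.11), np.float64(0.533), np.float64(-0.998), np.float64(-2.573)]
tally [ 0.58833138 -0.18639328] [ 0.57051514 -0.03963766] len 0.14783311856767092 yaw 0.12080954561966097 o [ 0.61913172 -0.10819483] pad [ 0.63674944 -0.21182695]
```

Call:
carry_out(
  commands=[
    [[0, 0, 0.03], -0.18, 1],
    [[0, 0, 0.03], -0.18, 1],
    [[0, 0, 0.03], -0.18, 1],
    [[0.0093, -0.035, 0.018], 0, 1],
    [[0.0093, -0.035, 0.018], 0, 1],
    [[0.0093, -0.035, 0.018], 0, 1],
    [[0.0093, -0.035, 0.018], 0, 1],
    [[0.0093, -0.035, 0.018], 0, 1],
    [[0, 0, 0.032], 0, 1],
    [[0, 0, 0.032], 0, 1],
    [[0, 0, 0.032], 0, 1],
    [[0, 0, 0], 0, 1],
    [[0, 0, 0], 0, 0.3],
    [[0, 0, 0], 0, 0.3],
    [[0, 0, 0], 0, 0.3],
    [[0, 0, 0], 0, 0.3],
    [[0, 0, -0.04], 0, 0.3],
    [[0, 0, -0.04], 0, 0.3],
    [[0, 0, -0.04], 0, 0.3],
    [[0, 0, -0.04], 0, 0.3],
  ],
  newtons=20,
)

```text
time: 7.92
tool_pos: [0.5706, -0.343, 0.1853]
tool_rot: [-3.141, 0.0, -2.599]
contact_force: [0.2, 0.1, -0.2]
opening: 0.0276
grip_force: 0.0
```

Run:
```python
from h import *
for c in ('wrist','side','scene'):
    p,q=look(c,['rack'],c+'3')
    if c=='wrist': print(proj(q,np.array([.571,-.343,0]),p))
a=cv2.imread('pics/wrist3.png'); b=cv2.imread('pics/side3.png')[220:370,220:460]
c=np.zeros((590,640,3),np.uint8); c[:400]=a; c[400:590,:304]=cv2.resize(b,(304,190)); cv2.imwrite('pics/c3.png',c)
```

```text
wrist rack 0.59 [325. 180.] [ 0.5651 -0.3412  0.    ]
wrist rack 0.47 [288. 260.] [ 0.6697 -0.3287  0.    ]
[320.52467528 183.2623543 ]
side rack 0.86 [369. 319.] [ 0.5649 -0.3403  0.    ]
side rack 0.59 [341. 188.] [0.5077 0.2212 0.    ]
side rack 0.56 [242. 314.] [ 0.2503 -0.3223  0.    ]
side rack 0.51 [413. 314.] [ 0.6726 -0.3274  0.    ]
scene rack 0.81 [408. 202.] [ 0.2507 -0.3104  0.    ]
scene rack 0.63 [325. 144.] [ 0.6777 -0.3313  0.    ]
```

View pics/c3.png

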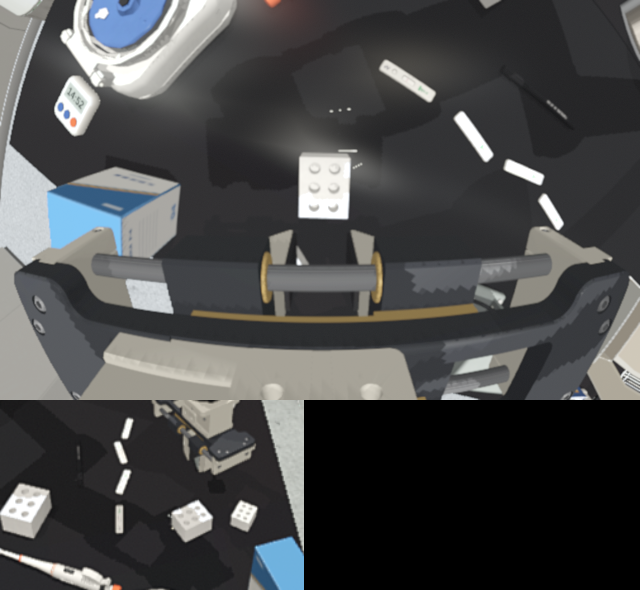

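The rack still stands in place, aligned with the jaws around (325,185). The fingers had not closed before the lift, so I'm retrying with more closing time.

Call:
carry_out(
  commands=[
    [[0.003, 0.004, 0], 0, 0.8],
    [[0, 0, 0], 0, 0.8],
    [[0, 0, 0], 0, 0.8],
    [[0, 0, 0], 0, 0.8],
    [[0, 0, 0.032], 0, 0.8],
    [[0, 0, 0.032], 0, 0.8],
    [[0, 0, 0.032], 0, 0.8],
    [[0, 0, 0.032], 0, 0.8],
    [[0, 0, 0.032], 0, 0.8],
    [[0, 0, 0], 0, 0.3],
    [[0, 0, 0], 0, 0.3],
    [[0, 0, 0], 0, 0.3],
    [[0, 0, 0], 0, 0.3],
    [[0, 0, 0], 0, 0.3],
    [[0, 0, 0], 0, 0.3],
    [[0, 0, 0], 0, 0.3],
  ],
  newtons=20,
)

```text
time: 10.22
tool_pos: [0.567, -0.3419, 0.0256]
tool_rot: [-3.139, 0.001, -2.599]
contact_force: [0.0, 0.6, 6.4]
opening: 0.0476
grip_force: 20.0
```

Call:
carry_out(
  commands=[
    [[0, 0, -0.0425], 0, 0.3],
    [[0, 0, -0.0425], 0, 0.3],
    [[0, 0, -0.0425], 0, 0.3],
    [[0, 0, -0.0425], 0.155, 0.3],
    [[0, 0, -0.0425], 0.155, 0.3],
    [[0, 0, -0.0425], 0.155, 0.3],
    [[-0.0006, 0.044, 0], 0, 0.3],
    [[-0.0006, 0.044, 0], 0, 0.3],
    [[-0.0006, 0.044, 0], 0, 0.3],
    [[-0.0006, 0.044, 0], 0, 0.3],
    [[-0.0006, 0.044, 0], 0, 0.3],
    [[-0.0006, 0.044, 0], 0, 0.3],
    [[-0.0006, 0.044, 0], 0, 0.3],
    [[-0.0006, 0.044, 0], 0, 0.3],
    [[-0.0006, 0.044, 0], 0, 0.3],
    [[-0.0006, 0.044, 0], 0, 0.3],
    [[-0.0006, 0.044, 0], 0, 0.3],
    [[-0.0006, 0.044, 0], 0, 0.3],
    [[-0.0006, 0.044, 0], 0, 0.3],
  ],
)

```text
time: 12.6
tool_pos: [0.5293, 0.2311, 0.2791]
tool_rot: [3.141, 0.0, -3.064]
contact_force: [1.2, -0.3, 0.4]
opening: 0.0481
grip_force: 20.0
```

Run:
```python
from h import *
p,q=look('wrist',['carton_floor','carton_lid_crease','carton_flap_a_crease','carton_flap_b_crease','rack'],'w4')
print(p[0],p[2]['opening'],p[2]['grip_force'])
cx=np.array([.997,.08,0]);cy=np.array([-.08,.997,0]);c=np.array([.493,.226,0])
im=np.array(q['pixels'])[:,:,::-1].copy()
for s in (-1,1):
  for a,b in ((-.073,.101),(-.071,.099),(.071,.099)):
    u=proj(q,c+a*cx+s*b*cy+[0,0,.062],(np.array([.53,.229,.279]),[np.pi,0,3.219])); cv2.circle(im,tuple(int(round(v)) for v in u),2,(0,0,255),-1)
cv2.imwrite('pics/w4b.png',im)
```

```text
wrist carton_floor 0.59 [317. 142.] [0.4913 0.2234 0.02  ]
wrist carton_lid_crease 0.38 [321. 140.] [0.4855 0.2279 0.064 ]
wrist carton_flap_a_crease 0.94 [405. 147.] [0.4847 0.327  0.063 ]
wrist carton_flap_b_crease 0.73 [234. 147.] [0.4997 0.1256 0.063 ]
wrist carton_flap_b_crease 0.15 [405. 150.] [0.4884 0.3273 0.063 ]
wrist rack 0.67 [321. 241.] [0.637  0.2398 0.    ]
wrist rack 0.63 [42. 11.] [ 0.2454 -0.3201  0.    ]
wrist rack 0.62 [ 45. 225.] [ 0.67   -0.3194  0.    ]
wrist rack 0.4 [ 33. 102.] [ 0.4252 -0.3213  0.    ]
[0.52934952 0.23105818 0.27909188] 0.048059819783108804 19.99871715903282
```

View pics/w4b.png

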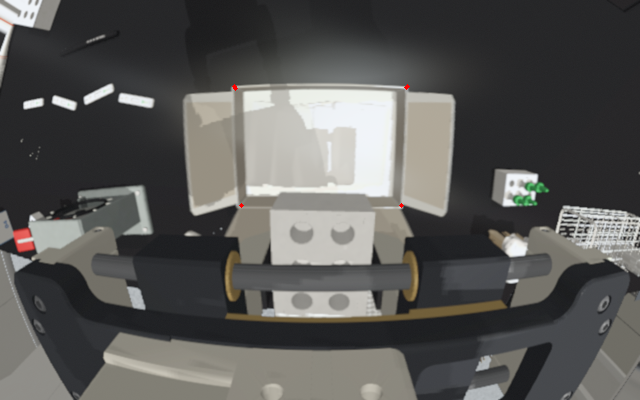

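The projected rim corners at (235,88), (407,87), (241,205) and (402,205) match the picture, and the rack hangs straight in the jaws. I'm lowering it in.

Call:
carry_out(
  commands=[
    [[0.004, 0, 0.035], 0, 0.3],
    [[0, 0, 0.035], 0, 0.3],
    [[0, 0, 0.035], 0, 0.3],
    [[0, 0, 0.035], 0, 0.3],
    [[0, 0, 0.035], 0, 0.3],
    [[0, 0, 0.035], 0, 0.3],
    [[0, 0, 0.012], 0, 0.3],
    [[0, 0, 0.009], 0, 0.3],
    [[0, 0, 0], 0, 0.3],
  ],
)

```text
time: 14.02
tool_pos: [0.5262, 0.2292, 0.0482]
tool_rot: [3.141, 0.001, -3.065]
contact_force: [0.5, 0.3, -1.3]
opening: 0.048
grip_force: 20.0
```

Call:
carry_out(
  commands=[
    [[0, 0, 0], 0, 0.75],
    [[0, 0, 0], 0, 0.75],
    [[0, 0, 0], 0, 0.75],
    [[0, 0, -0.045], 0, 0.75],
    [[0, 0, -0.045], 0, 0.75],
    [[0, 0, -0.045], 0, 0.75],
    [[0, 0, -0.045], 0, 0.75],
    [[0, 0, -0.045], 0, 0.75],
    [[0, 0, 0], 0.183, 0.75],
    [[0, 0, 0], 0.183, 0.75],
    [[0, 0, 0], 0.183, 0.75],
    [[0, 0, 0], 0.183, 0.6],
    [[0, 0, 0], 0.183, 0.6],
    [[0, 0, 0], 0.183, 0.6],
    [[0, 0, 0], 0.183, 0.6],
    [[0, 0, 0], 0.183, 0.6],
    [[0, 0, 0], 0.183, 0.6],
    [[0, 0, 0], 0.183, 0.6],
  ],
)

```text
time: 16.27
tool_pos: [0.5257, 0.2294, 0.2729]
tool_rot: [3.141, -0.0, 1.383]
contact_force: [0.2, 0.6, 0.0]
opening: 0.0551
grip_force: 0.0
```

Call:
carry_out(
  commands=[
    [[-0.042, -0.0048, 0.012], 0, 0.5],
    [[-0.042, -0.0048, 0.012], 0, 0.5],
    [[-0.042, -0.0048, 0.012], 0, 0.5],
    [[-0.042, -0.0048, 0.012], 0, 0.5],
    [[-0.042, -0.0048, 0.012], 0, 0.5],
    [[-0.042, -0.0048, 0.012], 0, 0.5],
    [[-0.042, -0.0048, 0.012], 0, 0.5],
    [[0, 0, 0], 0, 0.5],
  ],
)

```text
time: 17.27
tool_pos: [0.4385, -0.0554, 0.1883]
tool_rot: [-3.14, 0.0, 1.385]
contact_force: [0.8, 1.2, 1.3]
opening: 0.0461
grip_force: 0.0
```

```bash
cat >> h.py <<'E'
def cass(P):
    "P=(xyz,psi) commanded"
    p=(np.array(P[0]),[np.pi,0,P[1]]); q=robot.read_camera('wrist')
    ds=robot.find_in(q,'cassette_1'); fit(p,q,[d['at'] for d in ds[:6]],.004); return p,q
E
python3 - <<'E'
from h import *
p,q=cass(([.4396,-.055,.189],1.389)); save(q,'w5'); go(.44,-.055,.1,1.389)
look('scene',['cassette_1','rack']); look('side',['cassette_1','rack'])
E
```

```text
px [327 181] ctr 0.4412 -0.0565 size mm 65.4 14.3 long axis angle 1.39
px [343 300] ctr 0.4388 -0.2133 size mm 44.6 15.7 long axis angle 1.301
px [324 247] ctr 0.4259 -0.1294 size mm 15.1 53.9 long axis angle -1.289
px [316   6] ctr 0.4927 0.1254 size mm 34.1 159.4 long axis angle -0.155
t 17.38 at [ 0.4397 -0.0537  0.189 ] psi 1.388 q6 -0.11 TURN -0.001 SHIFT [-0.0013  0.0005  0.089 ]
scene rack 0.78 [241. 248.] [0.5413 0.2314 0.    ]
scene rack 0.59 [406. 200.] [ 0.2631 -0.314   0.    ]
side cassette_1 0.63 [347. 180.] [ 0.5306  0.2749 -0.    ]
side cassette_1 0.56 [312. 312.] [ 0.4251 -0.3189  0.    ]
side cassette_1 0.55 [318. 243.] [ 0.4355 -0.0586  0.    ]
side cassette_1 0.51 [313. 262.] [ 0.4222 -0.1372  0.    ]
side cassette_1 0.48 [320. 282.] [ 0.4429 -0.2152  0.    ]
side cassette_1 0.31 [382. 258.] [ 0.6173 -0.1246  0.    ]
side rack 0.74 [242. 312.] [ 0.2491 -0.3143  0.    ]
side rack 0.65 [346. 182.] [0.5277 0.2593 0.    ]
side rack 0.53 [413. 318.] [ 0.6712 -0.337   0.    ]
```

View pics/w5.png

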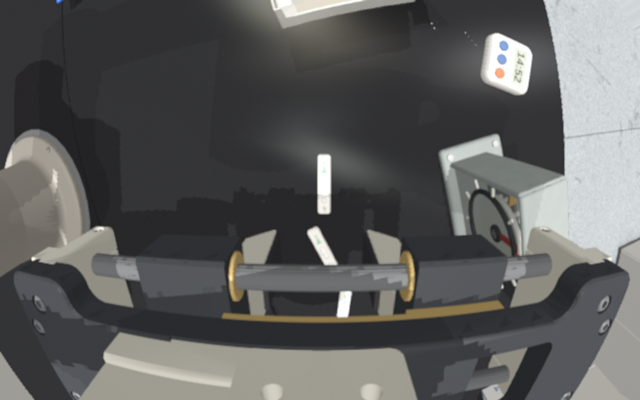

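The cassette is centred between the jaws at (324,183). I'm descending and gripping.

Call:
carry_out(
  commands=[
    [[-0.001, 0.002, 0.04], 0, 0.45],
    [[0, 0, 0.04], 0, 0.45],
    [[0, 0, 0.04], 0, 0.45],
    [[0, 0, 0.035], 0, 0.45],
    [[0, 0, 0.012], 0, 0.45],
    [[0, 0, 0.004], 0, 0.45],
    [[0, 0, 0], 0, 0],
    [[0, 0, 0], 0, 0],
    [[0, 0, 0], 0, 0],
    [[0, 0, 0], 0, 0],
    [[0, 0, 0], 0, 0],
    [[0, 0, 0], 0, 0],
  ],
  newtons=20,
)

```text
time: 19.18
tool_pos: [0.4417, -0.0551, 0.0183]
tool_rot: [3.14, 0.0, 1.389]
contact_force: [-1.3, 1.0, 7.7]
opening: 0.0123
grip_force: 20.0
```

Call:
carry_out(
  commands=[
    [[0, 0, -0.04], 0, 0],
    [[0, 0, -0.04], 0, 0],
    [[0, 0, -0.04], -0.183, 0],
    [[0, 0, -0.04], -0.183, 0],
    [[0, 0, -0.04], -0.183, 0],
    [[0, 0, -0.04], -0.183, 0],
    [[0, 0, 0], -0.183, 0],
    [[0, 0, 0], -0.183, 0],
    [[0, 0, 0], -0.183, 0],
    [[0, 0, 0], -0.183, 0],
    [[0, 0, 0], -0.183, 0],
    [[0, 0, 0], -0.183, 0],
    [[-0.0049, 0.038, 0], 0, 0],
    [[-0.0049, 0.038, 0], 0, 0],
    [[-0.0049, 0.038, 0], 0, 0],
    [[-0.0049, 0.038, 0], 0, 0],
    [[-0.0049, 0.038, 0], 0, 0],
    [[-0.0049, 0.038, 0], 0, 0],
    [[-0.0049, 0.038, 0], 0, 0],
    [[-0.0049, 0.038, 0], 0, 0],
  ],
)

```text
time: 21.68
tool_pos: [0.4567, 0.2523, 0.2576]
tool_rot: [-3.141, -0.0, -3.064]
contact_force: [0.4, -0.7, 0.6]
opening: 0.0126
grip_force: 20.0
```

Call:
carry_out(
  commands=[
    [[0, 0, 0.04], 0, 0],
    [[0, 0, 0.04], 0, 0],
    [[0, 0, 0.04], 0, 0],
    [[0, 0, 0.04], 0, 0],
    [[0, 0, 0.035], 0, 0],
    [[0, 0, 0.02], 0, 0],
    [[0, 0, 0], 0, 0],
  ],
)

```text
time: 22.55
tool_pos: [0.4559, 0.2506, 0.0413]
tool_rot: [-3.141, -0.004, -3.065]
contact_force: [0.2, -0.1, 0.0]
opening: 0.0127
grip_force: 20.0
```

Call:
carry_out(
  commands=[
    [[0, 0, 0], 0, 0.28],
    [[0, 0, 0], 0, 0.28],
    [[0, 0, 0], 0, 0.28],
    [[0, 0, -0.043], 0, 0.28],
    [[0, 0, -0.043], 0, 0.28],
    [[0, 0, -0.043], 0, 0.28],
    [[0, 0, -0.043], 0, 0.28],
    [[0, 0, -0.043], 0.1715, 0.45],
    [[0, 0, 0], 0.1715, 0.45],
    [[0, 0, 0], 0.1715, 0.45],
    [[0, 0, 0], 0.1715, 0.45],
    [[0, 0, 0], 0.1715, 0.45],
    [[0, 0, 0], 0.1715, 0.45],
    [[0, 0, 0], 0.1715, 0.45],
    [[0, 0, 0], 0.1715, 0.45],
  ],
)

```text
time: 24.42
tool_pos: [0.4568, 0.2511, 0.2581]
tool_rot: [3.141, -0.0, 1.841]
contact_force: [2.0, 0.7, 0.1]
opening: 0.0412
grip_force: 0.0
```

Call:
carry_out(
  commands=[
    [[-0.0362, -0.0135, 0.007], 0, 0.45],
    [[-0.0362, -0.0135, 0.007], 0, 0.45],
    [[-0.0362, -0.0135, 0.007], 0, 0.45],
    [[-0.0362, -0.0135, 0.007], 0, 0.45],
    [[-0.0362, -0.0135, 0.007], 0, 0.45],
    [[-0.0362, -0.0135, 0.007], 0, 0.45],
    [[-0.0362, -0.0135, 0.007], 0, 0.45],
    [[-0.0362, -0.0135, 0.007], 0, 0.45],
    [[-0.0362, -0.0135, 0.007], 0, 0.45],
    [[-0.0362, -0.0135, 0.007], 0, 0.45],
    [[0, 0, 0], 0, 0.45],
  ],
)

```text
time: 25.8
tool_pos: [0.4253, -0.1359, 0.1876]
tool_rot: [-3.141, 0.0, 1.843]
contact_force: [0.2, 0.4, -1.1]
opening: 0.0415
grip_force: 0.0
```

Run:
```python
from h import *
p,q=cass(([.4256,-.1345,.188],1.847)); go(.4256,-.134,.018,1.847)
look('side',['cassette_1','rack'])
```

```text
px [325 180] ctr 0.426 -0.1346 size mm 14.9 66.2 long axis angle -1.299
px [310 248] ctr 0.4365 -0.2133 size mm 48.9 15.1 long axis angle 1.307
px [285 308] ctr 0.428 -0.3015 size mm 15.8 32.6 long axis angle -1.531
t 25.9 at [ 0.4255 -0.1338  0.1879] psi 1.846 q6 -0.75 TURN -0.001 SHIFT [-0.0002  0.      0.1699]
side cassette_1 0.56 [313. 314.] [ 0.4272 -0.3224  0.    ]
side cassette_1 0.41 [315. 263.] [ 0.4282 -0.1429  0.    ]
side rack 0.8 [241. 315.] [ 0.2471 -0.3247  0.    ]
side rack 0.74 [409. 317.] [ 0.6624 -0.3357  0.    ]
side rack 0.55 [348. 179.] [0.5342 0.2774 0.    ]
```

Call:
carry_out(
  commands=[
    [[0, 0, 0.04], 0, 0.45],
    [[0, 0, 0.04], 0, 0.45],
    [[0, 0, 0.04], 0, 0.45],
    [[0, 0, 0.034], 0, 0.45],
    [[0, 0, 0.012], 0, 0.45],
    [[0, 0, 0.004], 0, 0.45],
    [[0, 0, 0], 0, 0],
    [[0, 0, 0], 0, 0],
    [[0, 0, 0], 0, 0],
    [[0, 0, 0], 0, 0],
    [[0, 0, 0], 0, 0],
    [[0, 0, 0], 0, 0],
    [[0, 0, -0.04], 0, 0],
    [[0, 0, -0.04], 0, 0],
    [[0, 0, -0.04], 0, 0],
    [[0, 0, -0.04], 0, 0],
  ],
  newtons=20,
)

```text
time: 28.05
tool_pos: [0.4254, -0.1339, 0.179]
tool_rot: [-3.142, -0.0, 1.847]
contact_force: [1.4, -0.4, -0.1]
opening: 0.0129
grip_force: 20.0
```

Call:
carry_out(
  commands=[
    [[0, 0, -0.04], -0.1715, 0],
    [[0, 0, -0.04], -0.1715, 0],
    [[0, 0, 0], -0.1715, 0],
    [[0, 0, 0], -0.1715, 0],
    [[0, 0, 0], -0.1715, 0],
    [[0, 0, 0], -0.1715, 0],
    [[0, 0, 0], -0.1715, 0],
    [[0, 0, 0], -0.1715, 0],
    [[-0.0061, 0.0364, 0], 0, 0],
    [[-0.0061, 0.0364, 0], 0, 0],
    [[-0.0061, 0.0364, 0], 0, 0],
    [[-0.0061, 0.0364, 0], 0, 0],
    [[-0.0061, 0.0364, 0], 0, 0],
    [[-0.0061, 0.0364, 0], 0, 0],
    [[-0.0061, 0.0364, 0], 0, 0],
    [[-0.0061, 0.0364, 0], 0, 0],
    [[-0.0061, 0.0364, 0], 0, 0],
    [[-0.0061, 0.0364, 0], 0, 0],
  ],
)

```text
time: 30.3
tool_pos: [0.4582, 0.2348, 0.2576]
tool_rot: [-3.141, -0.0, -3.064]
contact_force: [0.8, -0.2, -0.3]
opening: 0.0125
grip_force: 20.0
```

Call:
carry_out(
  commands=[
    [[0, 0, 0.04], 0, 0],
    [[0, 0, 0.04], 0, 0],
    [[0, 0, 0.04], 0, 0],
    [[0, 0, 0.04], 0, 0],
    [[0, 0, 0.034], 0, 0],
    [[0, 0, 0.02], 0, 0],
    [[0, 0, 0], 0, 0],
  ],
)

```text
time: 31.18
tool_pos: [0.4573, 0.2332, 0.0423]
tool_rot: [-3.141, -0.004, -3.064]
contact_force: [0.4, -0.3, 0.9]
opening: 0.0124
grip_force: 20.0
```

Call:
carry_out(
  commands=[
    [[0, 0, 0], 0, 0.28],
    [[0, 0, 0], 0, 0.28],
    [[0, 0, 0], 0, 0.28],
    [[0, 0, -0.043], 0, 0.28],
    [[0, 0, -0.043], 0, 0.28],
    [[0, 0, -0.043], 0, 0.28],
    [[0, 0, -0.043], 0, 0.28],
    [[0, 0, -0.043], 0.1745, 0.45],
    [[0, 0, 0], 0.1745, 0.45],
    [[0, 0, 0], 0.1745, 0.45],
    [[0, 0, 0], 0.1745, 0.45],
    [[0, 0, 0], 0.1745, 0.45],
    [[0, 0, 0], 0.1745, 0.45],
    [[0, 0, 0], 0.1745, 0.45],
    [[0, 0, 0], 0.1745, 0.45],
    [[0, 0, 0], 0.1745, 0.45],
    [[0, 0, 0], 0.1745, 0.45],
    [[0, 0, 0], 0.1745, 0.45],
  ],
)

```text
time: 33.42
tool_pos: [0.4583, 0.2336, 0.2591]
tool_rot: [3.141, -0.0, 1.294]
contact_force: [-0.2, -0.0, 0.7]
opening: 0.0413
grip_force: 0.0
```

Call:
carry_out(
  commands=[
    [[-0.0371, 0.0082, 0.006], 0, 0.45],
    [[-0.0371, 0.0082, 0.006], 0, 0.45],
    [[-0.0371, 0.0082, 0.006], 0, 0.45],
    [[-0.0371, 0.0082, 0.006], 0, 0.45],
    [[-0.0371, 0.0082, 0.006], 0, 0.45],
    [[-0.0371, 0.0082, 0.006], 0, 0.45],
    [[-0.0371, 0.0082, 0.006], 0, 0.45],
    [[-0.0371, 0.0082, 0.006], 0, 0.45],
    [[-0.0371, 0.0082, 0.006], 0, 0.45],
    [[-0.0371, 0.0082, 0.006], 0, 0.45],
    [[-0.0371, 0.0082, 0.006], 0, 0.45],
    [[-0.0371, 0.0082, 0.006], 0, 0.45],
    [[0, 0, 0], 0, 0.45],
  ],
)

```text
time: 35.05
tool_pos: [0.4335, -0.2236, 0.1866]
tool_rot: [3.142, 0.0, 1.296]
contact_force: [-0.8, 0.9, 0.9]
opening: 0.0414
grip_force: 0.0
```

Run:
```python
from h import *
p,q=cass(([.4335,-.2224,.187],1.2995)); go(.4335,-.2224,.018,1.2995)
look('side',['cassette_1','rack'])
```

```text
px [334 252] ctr 0.4278 -0.3049 size mm 14.7 35.6 long axis angle -1.542
px [321 180] ctr 0.4337 -0.2228 size mm 66.1 14.9 long axis angle 1.305
t 35.15 at [ 0.4336 -0.2214  0.1868] psi 1.298 q6 -0.36 TURN -0.001 SHIFT [-1.000e-03  1.000e-04  1.688e-01]
side cassette_1 0.6 [319. 281.] [ 0.4396 -0.2115  0.    ]
side rack 0.97 [243. 314.] [ 0.2518 -0.321   0.    ]
side rack 0.61 [346. 182.] [0.5274 0.2618 0.    ]
side rack 0.57 [410. 318.] [ 0.6642 -0.3382 -0.    ]
```

Call:
carry_out(
  commands=[
    [[0, 0, 0.04], 0, 0.45],
    [[0, 0, 0.04], 0, 0.45],
    [[0, 0, 0.04], 0, 0.45],
    [[0, 0, 0.033], 0, 0.45],
    [[0, 0, 0.012], 0, 0.45],
    [[0, 0, 0.004], 0, 0.45],
    [[0, 0, 0], 0, 0],
    [[0, 0, 0], 0, 0],
    [[0, 0, 0], 0, 0],
    [[0, 0, 0], 0, 0],
    [[0, 0, 0], 0, 0],
    [[0, 0, 0], 0, 0],
    [[0, 0, -0.04], 0, 0],
    [[0, 0, -0.04], 0, 0],
    [[0, 0, -0.04], 0, 0],
    [[0, 0, -0.04], 0, 0],
  ],
  newtons=20,
)

```text
time: 37.3
tool_pos: [0.4336, -0.2215, 0.1789]
tool_rot: [-3.141, -0.0, 1.299]
contact_force: [0.2, -0.6, -1.2]
opening: 0.0123
grip_force: 20.0
```

Call:
carry_out(
  commands=[
    [[0, 0, -0.04], -0.1745, 0],
    [[0, 0, -0.04], -0.1745, 0],
    [[0, 0, 0], -0.1745, 0],
    [[0, 0, 0], -0.1745, 0],
    [[0, 0, 0], -0.1745, 0],
    [[0, 0, 0], -0.1745, 0],
    [[0, 0, 0], -0.1745, 0],
    [[0, 0, 0], -0.1745, 0],
    [[0, 0, 0], -0.1745, 0],
    [[0, 0, 0], -0.1745, 0],
    [[0, 0, 0], -0.1745, 0],
    [[-0.005, 0.0362, 0], 0, 0],
    [[-0.005, 0.0362, 0], 0, 0],
    [[-0.005, 0.0362, 0], 0, 0],
    [[-0.005, 0.0362, 0], 0, 0],
    [[-0.005, 0.0362, 0], 0, 0],
    [[-0.005, 0.0362, 0], 0, 0],
    [[-0.005, 0.0362, 0], 0, 0],
    [[-0.005, 0.0362, 0], 0, 0],
    [[-0.005, 0.0362, 0], 0, 0],
  ],
)

```text
time: 39.8
tool_pos: [0.4533, 0.1078, 0.2576]
tool_rot: [3.142, -0.0, -3.064]
contact_force: [0.8, -0.7, -0.7]
opening: 0.0124
grip_force: 20.0
```

Call:
carry_out(
  commands=[
    [[-0.005, 0.0362, 0], 0, 0],
    [[-0.005, 0.0362, 0], 0, 0],
    [[-0.005, 0.0362, 0], 0, 0],
    [[0, 0, 0.04], 0, 0],
    [[0, 0, 0.04], 0, 0],
    [[0, 0, 0.04], 0, 0],
    [[0, 0, 0.04], 0, 0],
    [[0, 0, 0.034], 0, 0],
    [[0, 0, 0.02], 0, 0],
    [[0, 0, 0], 0, 0],
  ],
)

```text
time: 41.05
tool_pos: [0.459, 0.2157, 0.0423]
tool_rot: [-3.141, -0.004, -3.064]
contact_force: [-0.9, -0.5, -0.2]
opening: 0.0124
grip_force: 20.0
```

Call:
carry_out(
  commands=[
    [[0, 0, 0], 0, 0.28],
    [[0, 0, 0], 0, 0.28],
    [[0, 0, 0], 0, 0.28],
    [[0, 0, -0.043], 0, 0.28],
    [[0, 0, -0.043], 0, 0.28],
    [[0, 0, -0.043], 0, 0.28],
    [[0, 0, -0.043], 0, 0.28],
    [[0, 0, -0.043], 0.181, 0.45],
    [[0, 0, 0], 0.181, 0.45],
    [[0, 0, 0], 0.181, 0.45],
    [[0, 0, 0], 0.181, 0.45],
    [[0, 0, 0], 0.181, 0.45],
    [[0, 0, 0], 0.181, 0.45],
    [[0, 0, 0], 0.181, 0.45],
    [[0, 0, 0], 0.181, 0.45],
    [[0, 0, 0], 0.181, 0.45],
  ],
)

```text
time: 43.05
tool_pos: [0.46, 0.2161, 0.2592]
tool_rot: [3.141, -0.0, 1.584]
contact_force: [0.2, 0.2, -0.0]
opening: 0.0411
grip_force: 0.0
```

Call:
carry_out(
  commands=[
    [[-0.0381, -0.003, 0.005], 0, 0.45],
    [[-0.0381, -0.003, 0.005], 0, 0.45],
    [[-0.0381, -0.003, 0.005], 0, 0.45],
    [[-0.0381, -0.003, 0.005], 0, 0.45],
    [[-0.0381, -0.003, 0.005], 0, 0.45],
    [[-0.0381, -0.003, 0.005], 0, 0.45],
    [[-0.0381, -0.003, 0.005], 0, 0.45],
    [[-0.0381, -0.003, 0.005], 0, 0.45],
    [[-0.0381, -0.003, 0.005], 0, 0.45],
    [[-0.0381, -0.003, 0.005], 0, 0.45],
    [[-0.0381, -0.003, 0.005], 0, 0.45],
    [[-0.0381, -0.003, 0.005], 0, 0.45],
    [[-0.0381, -0.003, 0.005], 0, 0.45],
    [[-0.0381, -0.003, 0.005], 0, 0.45],
    [[0, 0, 0], 0, 0.45],
  ],
)

```text
time: 44.92
tool_pos: [0.4278, -0.3201, 0.1884]
tool_rot: [-3.142, 0.0, 1.587]
contact_force: [0.9, 0.7, -0.1]
opening: 0.0412
grip_force: 0.0
```

Run:
```python
from h import *
p,q=cass(([.4281,-.3199,.189],1.59)); go(.4281,-.3199,.018,1.59)
look('side',['cassette_1','rack'])
```

```text
px [322 184] ctr 0.4278 -0.3221 size mm 14.2 65.5 long axis angle -1.546
t 45.02 at [ 0.4281 -0.3177  0.1887] psi 1.589 q6 -0.8 TURN -0.001 SHIFT [-0.0022  0.      0.1707]
side cassette_1 0.63 [312. 315.] [ 0.4253 -0.3271  0.    ]
side rack 0.74 [397. 242.] [ 0.6649 -0.0574  0.    ]
side rack 0.7 [411. 315.] [ 0.6687 -0.3305 -0.    ]
side rack 0.62 [349. 180.] [0.5368 0.2716 0.    ]
side rack 0.57 [244. 315.] [ 0.2545 -0.3258  0.    ]
```

Call:
carry_out(
  commands=[
    [[-0.002, 0, 0.04], 0, 0.45],
    [[0, 0, 0.04], 0, 0.45],
    [[0, 0, 0.04], 0, 0.45],
    [[0, 0, 0.035], 0, 0.45],
    [[0, 0, 0.012], 0, 0.45],
    [[0, 0, 0.004], 0, 0.45],
    [[0, 0, 0], 0, 0],
    [[0, 0, 0], 0, 0],
    [[0, 0, 0], 0, 0],
    [[0, 0, 0], 0, 0],
    [[0, 0, 0], 0, 0],
    [[0, 0, 0], 0, 0],
    [[0, 0, -0.04], 0, 0],
    [[0, 0, -0.04], 0, 0],
    [[0, 0, -0.04], 0, 0],
    [[0, 0, -0.04], 0, 0],
  ],
  newtons=20,
)

```text
time: 47.18
tool_pos: [0.4281, -0.3198, 0.1788]
tool_rot: [-3.141, -0.0, 1.59]
contact_force: [-0.2, 0.2, -0.4]
opening: 0.0126
grip_force: 20.0
```

Call:
carry_out(
  commands=[
    [[0, 0, -0.04], -0.181, 0],
    [[0, 0, -0.04], -0.181, 0],
    [[0, 0, 0], -0.181, 0],
    [[0, 0, 0], -0.181, 0],
    [[0, 0, 0], -0.181, 0],
    [[0, 0, 0], -0.181, 0],
    [[0, 0, 0], -0.181, 0],
    [[0, 0, 0], -0.181, 0],
    [[0, 0, 0], -0.181, 0],
    [[-0.0052, 0.0368, 0], 0, 0],
    [[-0.0052, 0.0368, 0], 0, 0],
    [[-0.0052, 0.0368, 0], 0, 0],
    [[-0.0052, 0.0368, 0], 0, 0],
    [[-0.0052, 0.0368, 0], 0, 0],
    [[-0.0052, 0.0368, 0], 0, 0],
    [[-0.0052, 0.0368, 0], 0, 0],
    [[-0.0052, 0.0368, 0], 0, 0],
    [[-0.0052, 0.0368, 0], 0, 0],
    [[-0.0052, 0.0368, 0], 0, 0],
  ],
)

```text
time: 49.55
tool_pos: [0.4516, 0.0521, 0.2576]
tool_rot: [3.142, -0.0, -3.064]
contact_force: [1.0, -0.8, -0.5]
opening: 0.0124
grip_force: 20.0
```

Call:
carry_out(
  commands=[
    [[-0.0052, 0.0368, 0], 0, 0],
    [[-0.0052, 0.0368, 0], 0, 0],
    [[-0.0052, 0.0368, 0], 0, 0],
    [[-0.0052, 0.0368, 0], 0, 0],
    [[0, 0, 0.04], 0, 0],
    [[0, 0, 0.04], 0, 0],
    [[0, 0, 0.04], 0, 0],
    [[0, 0, 0.04], 0, 0],
    [[0, 0, 0.034], 0, 0],
    [[0, 0, 0.02], 0, 0],
    [[0, 0, 0], 0, 0],
  ],
)

```text
time: 50.92
tool_pos: [0.4601, 0.1989, 0.0424]
tool_rot: [-3.141, -0.004, -3.064]
contact_force: [-0.1, -0.2, 1.3]
opening: 0.0126
grip_force: 20.0
```

Call:
carry_out(
  commands=[
    [[0, 0, 0], 0, 0.28],
    [[0, 0, 0], 0, 0.28],
    [[0, 0, 0], 0, 0.28],
    [[0, 0, -0.043], 0, 0.28],
    [[0, 0, -0.043], 0, 0.28],
    [[0, 0, -0.043], 0, 0.28],
    [[0, 0, -0.043], 0, 0.28],
    [[0, 0, -0.043], 0, 0],
    [[0, 0, -0.043], 0, 0],
    [[-0.03, 0.01, 0], 0, 0],
    [[-0.03, 0.01, 0], 0, 0],
    [[-0.03, 0.01, 0], 0, 0],
    [[0, 0, 0], 0, 0],
  ],
)

```text
time: 52.55
tool_pos: [0.5495, 0.2364, 0.301]
tool_rot: [-3.142, -0.0, -3.064]
contact_force: [-0.6, -0.2, 0.4]
opening: -0.0001
grip_force: 0.0
```

Run:
```python
from h import *
p,q=look('wrist',['cassette_1','rack'],'w6'); go(.6,-.2,.3,1.69)
p,s=look('side',['lever_pad','rack','cassette_1'])
im=np.array(q['pixels'])[:,:,::-1][60:260,100:500]; im2=np.array(s['pixels'])[:,:,::-1][150:330,290:470]
c=np.zeros((600,800,3),np.uint8); c[:350,:700]=cv2.resize(im,(700,350)); c[350:,:250]=cv2.resize(im2,(250,250)); cv2.imwrite('pics/c6.png',c)
```

```text
wrist rack 0.93 [46.  5.] [ 0.2437 -0.3321 -0.    ]
wrist rack 0.65 [318. 156.] [0.5363 0.2319 0.    ]
t 52.7 at [0.5479 0.2359 0.3019] psi -3.064 q6 -1.37 TURN 1.529 SHIFT [-4.39e-01 -1.00e-04  1.90e-03]
side lever_pad 0.43 [398. 240.] [ 0.6399 -0.2029  0.136 ]
side rack 0.91 [245. 314.] [ 0.2565 -0.3223  0.    ]
side rack 0.9 [411. 315.] [ 0.6677 -0.3292  0.    ]
side rack 0.42 [346. 181.] [ 0.5286  0.2662 -0.    ]
```

View pics/c6.png

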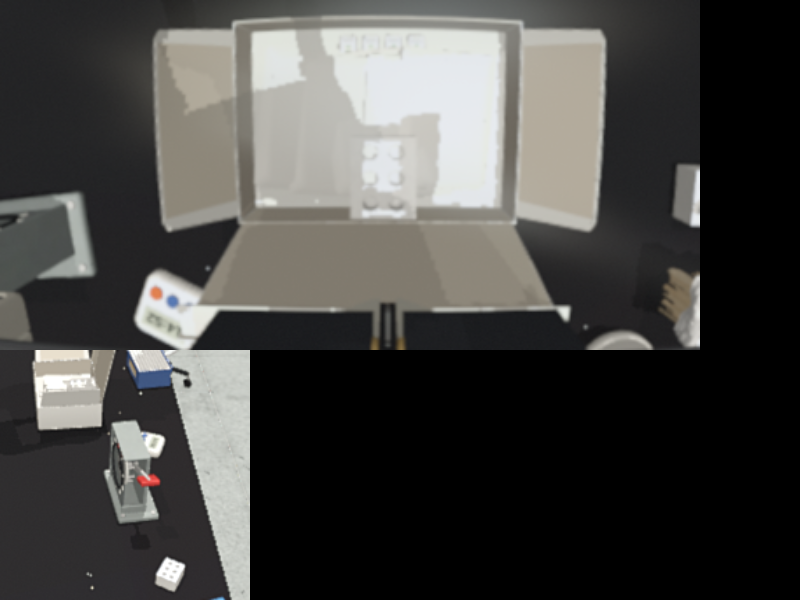

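The interior view shows the rack seated upright near the back wall at (382,180), and the four cassette ends side by side near the front wall at (340–425,43). The timer is undisturbed. Next I'm going to the lever pad.

Call:
carry_out(
  commands=[
    [[0, 0, 0], 0.17, 0],
    [[0, 0, 0], 0.17, 0],
    [[0, 0, 0], 0.17, 0],
    [[0, 0, 0], 0.17, 0],
    [[0, 0, 0], 0.17, 0],
    [[0, 0, 0], 0.17, 0],
    [[0, 0, 0], 0.17, 0],
    [[0, 0, 0], 0.17, 0],
    [[0, 0, 0], 0.17, 0],
    [[-0.0418, 0.0031, 0], 0, 0],
    [[-0.0418, 0.0031, 0], 0, 0],
    [[-0.0418, 0.0031, 0], 0, 0],
    [[-0.0418, 0.0031, 0], 0, 0],
    [[-0.0418, 0.0031, 0], 0, 0],
    [[-0.0418, 0.0031, 0], 0, 0],
    [[-0.0418, 0.0031, 0], 0, 0],
    [[-0.0418, 0.0031, 0], 0, 0],
    [[-0.0418, 0.0031, 0], 0, 0],
    [[-0.0418, 0.0031, 0], 0, 0],
    [[-0.0418, 0.0031, 0], 0, 0],
  ],
)

```text
time: 55.4
tool_pos: [0.6364, -0.2178, 0.3021]
tool_rot: [3.141, 0.0, 1.689]
contact_force: [0.4, -1.2, -0.1]
opening: 0.0004
grip_force: 0.0
```

Run:
```python
from h import *
p=(np.array([.6376,-.2188,.302]),[np.pi,0,1.689]); print(pose()[0])
q=robot.read_camera('wrist'); save(q,'w7')
print([(round(d['p'],2),np.round(onz(q,d['at'],.137,p),4)) for d in robot.tip_of(q,'lever_pad')])
hsv=cv2.cvtColor(np.array(q['pixels']),cv2.COLOR_RGB2HSV); m=(((hsv[:,:,0]<8)|(hsv[:,:,0]>172))&(hsv[:,:,1]>150)&(hsv[:,:,2]>80)).astype(np.uint8)
n,l,st,ce=cv2.connectedComponentsWithStats(m)
for i in range(1,n):
    if st[i,4]>40: print(st[i],np.round(ce[i]),np.round(onz(q,ce[i],.137,p),4))
```

```text
[ 0.63644502 -0.21776055  0.30212958]
[(0.96, array([ 0.6358, -0.2122,  0.137 ]))]
[303 168  35  36 971] [319. 187.] [ 0.6351 -0.2183  0.137 ]
```

View pics/w7.png

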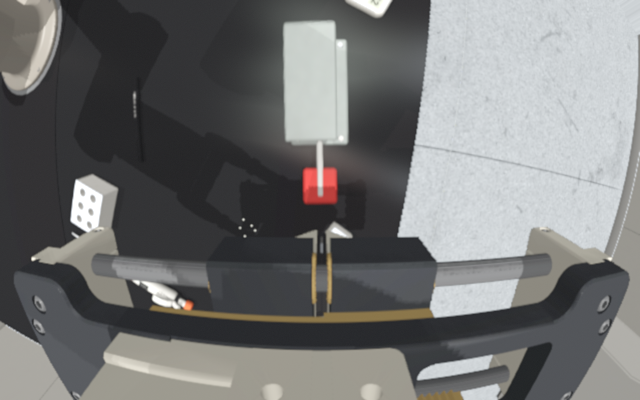

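The red pad is centred under the jaws at (320,186). I'm making the first stroke carefully and reading the force at the bottom.

Call:
carry_out(
  commands=[
    [[0, 0, 0.0355], 0, 0],
    [[0, 0, 0.0355], 0, 0],
    [[0, 0, 0.0355], 0, 0],
    [[0, 0, 0.0355], 0, 0],
    [[0, 0, 0.02], 0, 0],
    [[0, 0, 0.02], 0, 0],
    [[0, 0, 0.02], 0, 0],
    [[0, 0, 0.02], 0, 0],
    [[0, 0, 0.02], 0, 0],
    [[0, 0, 0.004], 0, 0],
    [[0, 0, 0], 0, 0],
  ],
)

```text
time: 56.88
tool_pos: [0.6377, -0.2163, 0.0603]
tool_rot: [3.137, 0.003, 1.689]
contact_force: [-5.9, 1.5, 19.0]
opening: 0.0007
grip_force: 8.3
```

Call:
carry_out(
  commands=[
    [[0, 0, -0.02], 0, 0],
    [[0, 0, -0.03], 0, 0],
    [[0, 0, -0.03], 0, 0],
    [[0, 0, -0.04], 0, 0],
    [[0, 0, 0], 0, 0],
    [[0, 0, 0], 0, 0],
    [[0, 0, 0], 0, 0],
    [[0, 0, 0], 0, 0],
    [[0, 0, 0], 0, 0],
  ],
)

```text
time: 58.0
tool_pos: [0.6364, -0.2164, 0.175]
tool_rot: [-3.141, -0.001, 1.689]
contact_force: [0.9, -0.2, -0.8]
opening: 0.0004
grip_force: 0.0
```

```bash
cat > dial.py <<'E'
from h import *
import sys
q=robot.read_camera('scene'); save(q,'s'+sys.argv[1])
x=np.array([.9927,.1205,0]);y=np.array([-.1205,.9927,0]);o=np.array([.6191,-.1082,.085])-.027*x
# rectify the dial face: y horizontal (left is +y as the robot sees), z vertical
r=.055; src=np.float32([proj(q,o+a*r*y+b*r*np.array([0,0,1])) for a,b in ((1,1),(-1,1),(-1,-1),(1,-1))])
M=cv2.getPerspectiveTransform(src,np.float32([[0,0],[399,0],[399,399],[0,399]]))
im=cv2.warpPerspective(np.array(q['pixels'])[:,:,::-1].copy(),M,(400,400),flags=cv2.INTER_CUBIC); cv2.imwrite('pics/d'+sys.argv[1]+'.png',im)
print(pose()[0], src.tolist())
E
python3 dial.py 1
```

```text
[ 0.63649637 -0.21645267  0.17520951] [[292.05938720703125, 166.09678649902344], [311.2313232421875, 148.1818389892578], [311.27069091796875, 169.37632751464844], [293.2789001464844, 187.03114318847656]]
```

View pics/d1.png

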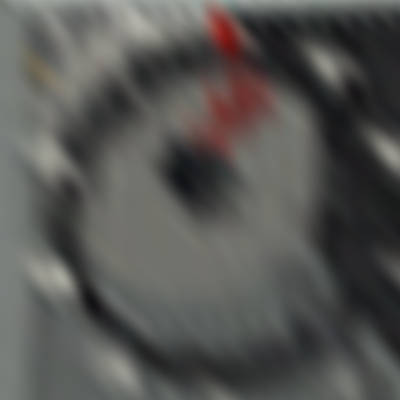

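The rectified dial shows the pointer going from (205,150) to (250,85), about one tenth clockwise of the red mark at (225,30), so that stroke counted. Three more to go.

Call:
carry_out(
  commands=[
    [[0, 0, 0.03], 0, 0],
    [[0, 0, 0.03], 0, 0],
    [[0, 0, 0.03], 0, 0],
    [[0, 0, 0.02], 0, 0],
    [[0, 0, 0.01], 0, 0],
    [[0, 0, 0], 0, 0],
    [[0, 0, 0], 0, 0],
    [[0, 0, -0.03], 0, 0],
    [[0, 0, -0.03], 0, 0],
    [[0, 0, -0.03], 0, 0],
    [[0, 0, -0.03], 0, 0],
    [[0, 0, 0], 0, 0],
    [[0, 0, 0], 0, 0],
    [[0, 0, 0], 0, 0],
    [[0, 0, 0], 0, 0],
    [[0, 0, 0], 0, 0],
  ],
)

```text
time: 60.05
tool_pos: [0.6365, -0.2165, 0.1751]
tool_rot: [-3.141, -0.001, 1.689]
contact_force: [-0.2, 0.7, -1.0]
opening: 0.0005
grip_force: 0.0
```

Call:
carry_out(
  commands=[
    [[0, 0, 0.03], 0, 0],
    [[0, 0, 0.03], 0, 0],
    [[0, 0, 0.03], 0, 0],
    [[0, 0, 0.02], 0, 0],
    [[0, 0, 0.01], 0, 0],
    [[0, 0, 0], 0, 0],
    [[0, 0, 0], 0, 0],
    [[0, 0, -0.03], 0, 0],
    [[0, 0, -0.03], 0, 0],
    [[0, 0, -0.03], 0, 0],
    [[0, 0, -0.03], 0, 0],
    [[0, 0, 0], 0, 0],
    [[0, 0, 0], 0, 0],
    [[0, 0, 0], 0, 0],
    [[0, 0, 0], 0, 0],
    [[0, 0, 0], 0, 0],
  ],
)

```text
time: 62.05
tool_pos: [0.6365, -0.2164, 0.1752]
tool_rot: [-3.141, -0.001, 1.689]
contact_force: [-0.6, 0.1, 0.5]
opening: 0.001
grip_force: 0.0
```

```bash
cat >> dial.py <<'E'
h=cv2.cvtColor(im,cv2.COLOR_BGR2HSV); yy,xx=np.nonzero(((h[:,:,0]<10)|(h[:,:,0]>170))&(h[:,:,1]>110))
c=np.array([200,190]); r=np.hypot(xx-c[0],yy-c[1]); k=(r>30)&(r<120); 
v=np.array([np.mean(xx[k])-c[0],np.mean(yy[k])-c[1]]); print('count',k.sum(),'angle',np.degrees(np.arctan2(v[0],-v[1])))
E
python3 dial.py 3
python3 - <<'E'
import cv2,numpy as np
im=cv2.imread('pics/d1.png');h=cv2.cvtColor(im,cv2.COLOR_BGR2HSV); yy,xx=np.nonzero(((h[:,:,0]<10)|(h[:,:,0]>170))&(h[:,:,1]>110))
c=np.array([200,190]); r=np.hypot(xx-c[0],yy-c[1]); k=(r>30)&(r<120); v=np.array([np.mean(xx[k])-c[0],np.mean(yy[k])-c[1]]); print('ref1',np.degrees(np.arctan2(v[0],-v[1])))
E
```

```text
[ 0.63652509 -0.21644923  0.17529465] [[292.05938720703125, 166.09678649902344], [311.2313232421875, 148.1818389892578], [311.27069091796875, 169.37632751464844], [293.2789001464844, 187.03114318847656]]
count 2049 angle 94.9904964365509
ref1 22.49411067882606
```

The pointer has moved 72° further, so the count is 3. I'll make the last stroke, then move to the outside of the right flap.

Call:
carry_out(
  commands=[
    [[0, 0, 0.03], 0, 0],
    [[0, 0, 0.03], 0, 0],
    [[0, 0, 0.03], 0, 0],
    [[0, 0, 0.02], 0, 0],
    [[0, 0, 0.01], 0, 0],
    [[0, 0, 0], 0, 0],
    [[0, 0, 0], 0, 0],
    [[0, 0, -0.03], 0, 0],
    [[0, 0, -0.03], 0, 0],
    [[0, 0, -0.03], 0, 0],
    [[0, 0, -0.03], 0, 0],
    [[0, 0, 0], 0, 0],
    [[0, 0, 0], 0, 0],
    [[0, 0, 0], 0, 0],
    [[0, 0, 0], 0, 0],
    [[0, 0, 0], 0, 0],
  ],
)

```text
time: 64.1
tool_pos: [0.6365, -0.2165, 0.1751]
tool_rot: [-3.141, -0.0, 1.689]
contact_force: [-0.3, 0.1, 0.4]
opening: 0.0008
grip_force: 0.0
```

Call:
carry_out(
  commands=[
    [[0, 0, -0.025], 0, 0],
    [[0, 0, -0.025], 0, 0],
    [[0, 0, 0], -0.17, 0],
    [[0, 0, 0], -0.17, 0],
    [[0, 0, 0], -0.17, 0],
    [[0, 0, 0], -0.17, 0],
    [[0, 0, 0], -0.17, 0],
    [[0, 0, 0], -0.17, 0],
    [[0, 0, 0], -0.17, 0],
    [[0, 0, 0], -0.17, 0],
    [[0, 0, 0], -0.17, 0],
    [[0.0155, 0.04, 0], 0, 0],
    [[0.0155, 0.04, 0], 0, 0],
    [[0.0155, 0.04, 0], 0, 0],
    [[0.0155, 0.04, 0], 0, 0],
    [[0.0155, 0.04, 0], 0, 0],
    [[0.0155, 0.04, 0], 0, 0],
    [[0.0155, 0.04, 0], 0, 0],
    [[0, 0, 0], 0, 0],
  ],
)

```text
time: 66.47
tool_pos: [0.5057, 0.0565, 0.226]
tool_rot: [3.141, -0.0, -3.061]
contact_force: [0.5, 0.1, -1.2]
opening: 0.0003
grip_force: 0.0
```

```bash
python3 dial.py 4
python3 - <<'E'
from h import *
q=robot.read_camera('wrist'); save(q,'w8'); print(pose()[0])
C=np.array([.493,.2265,0]);cx=np.array([.9968,.08,0]);cy=np.array([-.08,.9968,0])
d=pose()[0]-C; print('carton coords',d@cx,d@cy)
P=(np.array([.53,.229,.279]),[np.pi,0,3.219])
for s,nm,col in ((-1,'b',187),(1,'a',452)):
    print(nm,[(t,np.round(proj(q,C+s*(.101-.072*np.cos(t))*cy+np.array([0,0,.063+.072*np.sin(t)]),P))) for t in (1.7,1.8,1.9,2.0,2.1,2.2)],col)
print('green thing',[np.round(onz(q,(515,180),z,P),3) for z in (0,.06,.1)])
# lid from w6: tip edge centre about crop(388,308)/1.75+(100,60)
P6=(np.array([.5487,.2338,.302]),[np.pi,0,3.219])
print('lid',[(t,np.round(proj(q,C+(.073-.146*np.cos(t))*cx+np.array([0,0,.064+.146*np.sin(t)]),P6))) for t in (1.7,1.75,1.8,1.85,1.9)],388/1.75+100,308/1.75+60)
E
```

```text
[0.50658384 0.05516129 0.22602701] [[292.05938720703125, 166.09678649902344], [311.2313232421875, 148.1818389892578], [311.27069091796875, 169.37632751464844], [293.2789001464844, 187.03114318847656]]
count 1140 angle 139.91227348723837
[0.50708413 0.0543401  0.22594457]
carton coords 0.0002662649794038501 -0.1727357158054287
b [(1.7, array([207., 156.])), (1.8, array([201., 156.])), (1.9, array([196., 156.])), (2.0, array([191., 156.])), (2.1, array([186., 156.])), (2.2, array([183., 156.]))] 187
a [(1.7, array([435., 156.])), (1.8, array([441., 156.])), (1.9, array([447., 156.])), (2.0, array([452., 155.])), (2.1, array([456., 155.])), (2.2, array([460., 155.]))] 452
green thing [array([0.518, 0.539, 0.   ]), array([0.51 , 0.494, 0.06 ]), array([0.504, 0.464, 0.1  ])]
lid [(1.7, array([318., 250.])), (1.75, array([318., 257.])), (1.8, array([318., 264.])), (1.85, array([318., 270.])), (1.9, array([318., 275.]))] 321.7142857142857 236.0
```

The count is 4. The right flap stands at about 2.08 rad, the left at about 2.0. Now I'm folding the right flap.

Call:
carry_out(
  commands=[
    [[0, 0, 0.0365], 0, 0],
    [[0, 0, 0.0365], 0, 0],
    [[0, 0, 0.0365], 0, 0],
    [[0, 0.0184, 0], 0, 0],
    [[0, 0.0184, 0], 0, 0],
    [[0, 0.0184, 0], 0, 0],
    [[0, 0.0184, 0], 0, 0],
    [[0, 0.0184, 0], 0, 0],
    [[0, 0, 0], 0, 0],
    [[0, 0.011, 0.0095], 0, 0],
    [[0, 0.005, 0.0135], 0, 0],
    [[0, 0.002, 0.012], 0, 0],
    [[0, 0, 0.003], 0, 0],
    [[0, 0, 0], 0, 0],
    [[0, 0, 0], 0, 0],
  ],
)

```text
time: 68.45
tool_pos: [0.4989, 0.1644, 0.08]
tool_rot: [3.141, 0.002, -3.065]
contact_force: [-4.6, 1.1, 23.8]
opening: 0.0004
grip_force: 11.5
```

Run:
```python
from h import *
p,q=look('side',['carton_flap_b_crease'],'s9'); p,w=look('wrist',[],'w9')
c=np.zeros((590,800,3),np.uint8); c[:400,:640]=np.array(w['pixels'])[:,:,::-1]; c[400:590,:253]=cv2.resize(np.array(q['pixels'])[:,:,::-1][120:210,280:400],(253,190)); cv2.imwrite('pics/c9.png',c)
```

```text
side carton_flap_b_crease 0.64 [339. 187.] [0.5013 0.1401 0.063 ]
```

View pics/c9.png

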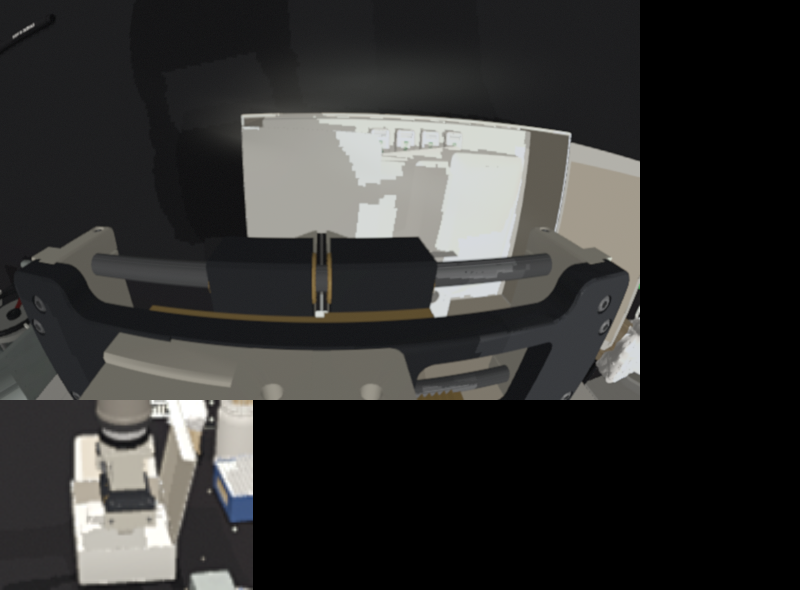

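The right flap lies flat and the four cassette ends show side by side at (380–455,138). Now the left flap, mirrored.

Call:
carry_out(
  commands=[
    [[0, 0, -0.0325], 0, 0],
    [[0, 0, -0.0325], 0, 0],
    [[0, 0, -0.0325], 0, 0],
    [[0, 0, -0.0325], 0, 0],
    [[0, 0.04, 0], 0, 0],
    [[0, 0.04, 0], 0, 0],
    [[0, 0.04, 0], 0, 0],
    [[0, 0.04, 0], 0, 0],
    [[0, 0.04, 0], 0, 0],
    [[0, 0.04, 0], 0, 0],
    [[0, 0, 0.031], 0, 0],
    [[0, 0, 0.031], 0, 0],
    [[0, 0, 0.03], 0, 0],
    [[0, 0, 0], 0, 0],
  ],
)

```text
time: 70.35
tool_pos: [0.4782, 0.4019, 0.1125]
tool_rot: [-3.138, -0.007, -3.065]
contact_force: [0.7, 0.2, 0.3]
opening: 0.0004
grip_force: 0.0
```

Call:
carry_out(
  commands=[
    [[0, -0.0184, 0], 0, 0],
    [[0, -0.0184, 0], 0, 0],
    [[0, -0.0184, 0], 0, 0],
    [[0, -0.0184, 0], 0, 0],
    [[0, -0.0184, 0], 0, 0],
    [[0, 0, 0], 0, 0],
    [[0, -0.011, 0.0095], 0, 0],
    [[0, -0.005, 0.0135], 0, 0],
    [[0, -0.002, 0.012], 0, 0],
    [[0, 0, 0.003], 0, 0],
    [[0, 0, 0], 0, 0],
    [[0, 0, 0], 0, 0],
  ],
)

```text
time: 71.85
tool_pos: [0.489, 0.2932, 0.0802]
tool_rot: [-3.141, 0.002, -3.064]
contact_force: [-4.1, -6.4, 22.6]
opening: 0.0007
grip_force: 11.6
```

Call:
carry_out(
  commands=[
    [[0, 0, -0.04], 0, 0],
    [[0, 0, -0.04], 0, 0],
    [[0, 0, -0.04], 0, 0],
    [[0, 0, -0.04], 0, 0],
    [[0, 0, -0.04], 0, 0],
    [[-0.029, -0.013, 0], 0, 0],
    [[-0.029, -0.013, 0], 0, 0],
    [[-0.029, -0.013, 0], 0, 0],
    [[-0.029, -0.013, 0], 0, 0],
    [[-0.029, -0.013, 0], 0, 0],
    [[0, 0, 0], 0, 0],
  ],
)

```text
time: 73.22
tool_pos: [0.639, 0.2388, 0.2753]
tool_rot: [-3.141, -0.003, -3.066]
contact_force: [0.1, -0.7, -0.5]
opening: 0.0003
grip_force: 0.0
```

Run:
```python
from h import *
p,q=look('side',[]); s=look('scene',[])[1]; p,w=look('wrist',[]); print(p[0])
for z in (0,.06,.1,.15): print(z,np.round(onz(q,(398,152),z),3),np.round(onz(s,(185,232),z),3))
c=np.zeros((600,800,3),np.uint8); c[:300,:480]=cv2.resize(np.array(w['pixels'])[:,:,::-1],(480,300)); c[300:,:400]=cv2.resize(np.array(q['pixels'])[:,:,::-1][90:210,290:450],(400,300)); c[300:,400:]=cv2.resize(np.array(s['pixels'])[:,:,::-1][150:300,150:350],(400,300)); cv2.imwrite('pics/c10.png',c)
```

```text
[0.63735047 0.24009934 0.27653088]
0 [0.732 0.46  0.   ] [0.729 0.324 0.   ]
0.06 [0.715 0.357 0.06 ] [0.684 0.337 0.06 ]
0.1 [0.704 0.289 0.1  ] [0.654 0.345 0.1  ]
0.15 [0.689 0.204 0.15 ] [0.616 0.356 0.15 ]
```

View pics/c10.png

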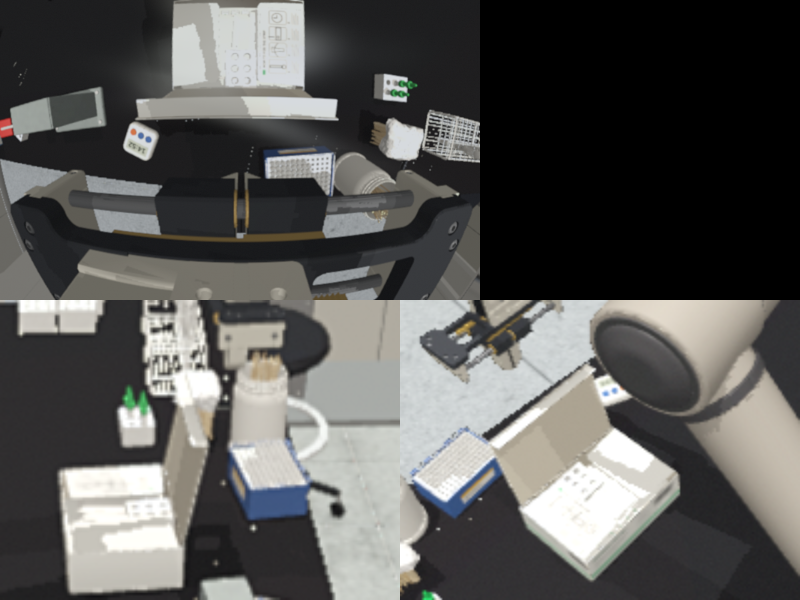

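Both flaps lie flat, and nothing stands in the way behind the lid at (240,105). I'm pushing the lid over from behind.

Call:
carry_out(
  commands=[
    [[0, 0, 0.034], 0, 0],
    [[0, 0, 0.034], 0, 0],
    [[0, 0, 0.0335], 0, 0],
    [[0.0198, 0, 0], 0, 0],
    [[0.0198, 0, 0], 0, 0],
    [[0.0198, 0, 0], 0, 0],
    [[0.0198, 0, 0], 0, 0],
    [[0.0198, 0, 0], 0, 0],
    [[0.0198, 0, 0], 0, 0],
    [[0.0198, 0, 0], 0, 0],
    [[0.0198, 0, 0], 0, 0],
    [[0, 0, 0], 0, 0],
  ],
)

```text
time: 74.88
tool_pos: [0.4783, 0.2283, 0.1773]
tool_rot: [3.141, 0.0, -3.063]
contact_force: [0.2, 0.6, -0.2]
opening: 0.0005
grip_force: 0.0
```

Call:
carry_out(
  commands=[
    [[0.006, 0, 0.017], 0, 0],
    [[0.006, 0, 0.017], 0, 0],
    [[0.0065, 0, 0.015], 0, 0],
    [[0.0065, 0, 0.015], 0, 0],
    [[0.002, 0, 0.015], 0, 0],
    [[0.002, 0, 0.012], 0, 0],
    [[0, 0, 0], 0, 0],
  ],
)

```text
time: 75.75
tool_pos: [0.4507, 0.2255, 0.085]
tool_rot: [-3.141, -0.001, -3.064]
contact_force: [-0.1, 0.7, -0.5]
opening: 0.0005
grip_force: 0.0
```

Call:
carry_out(
  commands=[
    [[0, 0, 0.003], 0, 0],
    [[0, 0, 0.003], 0, 0],
    [[0, 0, 0.001], 0, 0],
    [[0, 0, 0], 0, 0],
  ],
)

```text
time: 76.25
tool_pos: [0.4517, 0.2258, 0.0813]
tool_rot: [3.141, 0.003, -3.064]
contact_force: [-6.3, -2.1, 20.8]
opening: 0.0003
grip_force: 10.3
```

Run:
```python
from h import *
p,q=look('side',[]); s=look('scene',[])[1]; p,w=look('wrist',[]); print(p[0])
c=np.zeros((600,800,3),np.uint8); c[:300,:480]=cv2.resize(np.array(w['pixels'])[:,:,::-1],(480,300)); c[300:,:400]=cv2.resize(np.array(q['pixels'])[:,:,::-1][120:210,290:410],(400,300)); c[300:,400:]=cv2.resize(np.array(s['pixels'])[:,:,::-1][150:300,150:350],(400,300)); cv2.imwrite('pics/c11.png',c)
```

```text
[0.45171078 0.2258267  0.08125842]
```

View pics/c11.png

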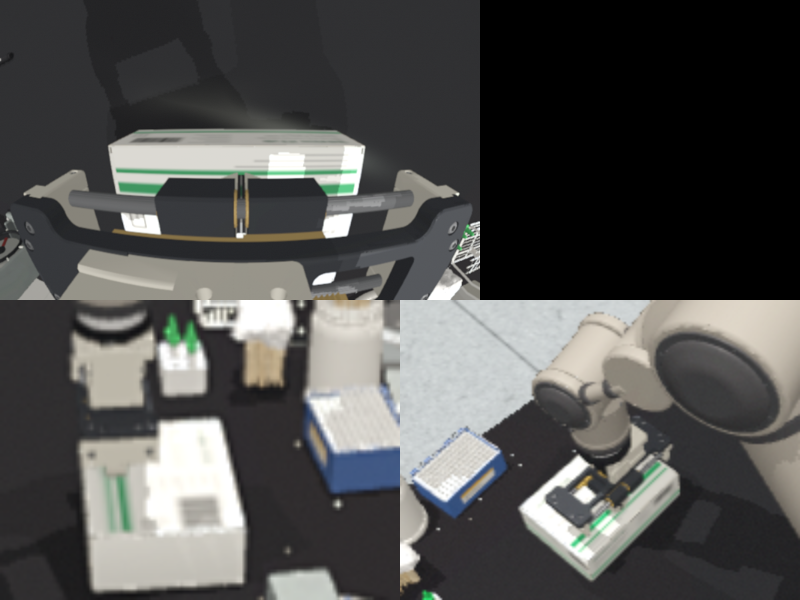

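The lid is shut flat over the carton, with the pad at z≈0.064 against a firm 20 N stop. I'll retreat and check numerically that it stays, by comparing the lid region before and after.

Run:
```python
from h import *
for c in ('side','wrist'): save(robot.read_camera(c),'before_'+c)
```

Call:
carry_out(
  commands=[
    [[0, 0, -0.01], 0, 0],
    [[0, 0, -0.03], 0, 0],
    [[0, 0, -0.04], 0, 0],
    [[0, 0, -0.04], 0, 0],
    [[0, 0, -0.04], 0, 0],
    [[-0.02, 0, -0.04], 0, 0],
    [[-0.02, 0, -0.02], 0, 0],
    [[0, 0, 0], 0, 0],
    [[0, 0, 0], 0, 0],
  ],
)

```text
time: 77.62
tool_pos: [0.4899, 0.2284, 0.2975]
tool_rot: [-3.141, -0.002, -3.064]
contact_force: [0.1, 0.4, -0.6]
opening: 0.0004
grip_force: 0.0
```

Run:
```python
from h import *
q=robot.read_camera('side'); a=cv2.imread('pics/before_side.png',0).astype(int); b=cv2.cvtColor(np.array(q['pixels']),cv2.COLOR_RGB2GRAY).astype(int)
C=np.array([.493,.2265,0]);cx=np.array([.9968,.08,0]);cy=np.array([-.08,.9968,0])
for z in (.066,.08,.095):  # back-right and front edges of the lid at heights
    print(z,[np.round(proj(q,C+u*cx+v*cy+np.array([0,0,z]))).tolist() for u,v in ((-.073,-.0985),(-.073,.0985),(.073,-.0985),(.073,.0985))])
d=np.abs(a-b)[150:200,338:366]; print('side diff, lid right part: mean',d.mean(),'max',d.max())
p=pose(); w=robot.read_camera('wrist'); g=cv2.cvtColor(np.array(w['pixels']),cv2.COLOR_RGB2GRAY)
for z in (.064,.075,.09): print('wrist lid front corners at z',z,[np.round(proj(w,C-.073*cx+v*cy+np.array([0,0,z]),p),1).tolist() for v in (-.0985,.0985)])
u0=proj(w,C-.073*cx+np.array([0,0,.064]),p); x=int(u0[0])
print('row profile', [(r,int(g[r,x+40])) for r in range(int(u0[1])-14,int(u0[1])+10)])
print([ (n,[(round(d['p'],2),np.round(d['at'])) for d in robot.find_in(w,n)]) for n in ('carton_lid','carton_flap_a','cassette_1')])
print(p[0],p[2]['contact_force'])
```

```text
0.066 [[316.0, 189.0], [313.0, 157.0], [362.0, 187.0], [354.0, 155.0]]
0.08 [[316.0, 186.0], [313.0, 154.0], [362.0, 183.0], [354.0, 152.0]]
0.095 [[316.0, 182.0], [313.0, 150.0], [362.0, 179.0], [355.0, 148.0]]
side diff, lid right part: mean 4.987857142857143 max 68
wrist lid front corners at z 0.064 [[238.4, 120.1], [399.7, 119.5]]
wrist lid front corners at z 0.075 [[236.1, 120.3], [402.0, 119.7]]
wrist lid front corners at z 0.09 [[232.6, 120.6], [405.3, 119.9]]
row profile [(104, 60), (105, 61), (106, 60), (107, 60), (108, 59), (109, 59), (110, 60), (111, 61), (112, 60), (113, 60), (114, 60), (115, 58), (116, 54), (117, 61), (118, 116), (119, 183), (120, 213), (121, 224), (122, 227), (123, 227), (124, 227), (125, 227), (126, 228), (127, 227)]
[('carton_lid', [(0.68, array([ 32., 253.])), (0.6, array([319., 174.]))]), ('carton_flap_a', [(0.64, array([394., 170.])), (0.53, array([237., 164.]))]), ('cassette_1', [])]
[0.48978163 0.22842712 0.29742066] [0.42331731 0.37477873 0.95269119]
```

Run:
```python
from h import *
p=pose(); w=robot.read_camera('wrist'); g=cv2.cvtColor(np.array(w['pixels']),cv2.COLOR_RGB2GRAY)
for r in (119,120,121,122,124,130): 
    c=np.nonzero(g[r,200:440]>120)[0]+200; print(r,c.min(),c.max())
q=robot.read_camera('side'); h=cv2.cvtColor(np.array(q['pixels']),cv2.COLOR_RGB2GRAY)
for col in (316,320,325,350): print('side col',col,h[140:200:2,col].tolist())
```

```text
119 237 400
120 236 401
121 236 401
122 237 401
124 236 401
130 236 401
side col 316 [47, 47, 46, 47, 47, 47, 46, 46, 49, 239, 255, 255, 255, 255, 255, 255, 255, 255, 254, 210, 196, 182, 177, 169, 160, 138, 121, 102, 98, 90]
side col 320 [46, 47, 48, 46, 47, 47, 47, 45, 57, 230, 238, 239, 243, 191, 193, 251, 254, 255, 194, 192, 194, 195, 197, 198, 199, 206, 203, 201, 198, 196]
side col 325 [47, 46, 46, 46, 46, 46, 47, 45, 70, 249, 232, 221, 212, 147, 134, 155, 195, 175, 144, 157, 169, 180, 190, 188, 185, 199, 203, 200, 198, 196]
side col 350 [237, 201, 203, 206, 91, 44, 48, 38, 223, 254, 249, 244, 255, 255, 254, 255, 254, 254, 255, 232, 168, 171, 170, 162, 232, 220, 201, 198, 196, 194]
```

The far edge of the lid is at row 157 in the side view, which is what a lid at z≈0.065 should give, so it stayed shut. I'm handing in.

```bash
python3 -c "
from cell import robot
print(robot.hand_in())"
```

```text
the job is handed in; nothing more can be done
None
```

I packed the rack and all four cassettes, made four lever strokes (camera readings of the dial put it at 4), folded both flaps flat and shut the lid, left the timer untouched, and handed the job in at about 78 s.

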